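Load the cutter set on the spindle arbor

TASK

Build up the grooving set on the upright spindle of the green arbor stand: the red cutter at the bottom, the brass spacer on it, then the blue cutter, then the guide ball bearing that will follow the ski template, and the black clamp collar on top, each fully down on the part below. Lower every part into place rather than letting it drop, because knife edges and bearing chip. The thin silver spacer is for another groove: leave it, the brush and the marking gauge where they lie.

Things in the scene. Friction and masses are not known exactly. Their poses are not given: they have to be found in the camera images.
- arbor: Fixed green stand, anywhere on a grey board (12 mm thick, top level, lying on the bench): round foot 66 mm across, waist 39 mm, bright ground shoulder 34 mm across with its top 40 mm above the board. From it rises a 17 mm steel spindle, 60 mm long (top 100 mm above the board), the last 6 mm tapering to 9 mm. Origin: centre of its underside, on the board; z up along the spindle.
- arbor_shoulder (a point): Centre of the shoulder's top face, on the spindle's axis, 40 mm above the board; z up. The first part's underside rests at this height. The parts have 1.75 mm of play on the spindle all round.
- red_cutter: Red grooving cutter head: disc of 57 mm diameter, 12 mm thick, four bright knives let in flush at the rim, black gullets. Round, lies flat on the board at any yaw, 20.5 mm through-bore. Origin: centre of its underside; z up along the bore.
- blue_cutter: Blue grooving cutter head, otherwise the same as the red one: 57 mm diameter, 12 mm thick. Round, lies flat on the board at any yaw, 20.5 mm through-bore. Origin: centre of its underside; z up along the bore.
- brass_spacer: Brass-yellow plain ring, the thick spacer: 38 mm diameter, 10 mm thick. Round, lies flat on the board at any yaw, 20.5 mm through-bore. Origin: centre of its underside; z up along the bore.
- bearing: Ball bearing: bright steel inner and outer rings with a black seal between them, 47 mm diameter, 12 mm thick. Round, lies flat on the board at any yaw, 20.5 mm through-bore. Origin: centre of its underside; z up along the bore.
- collar: Black (dark steel) clamp collar with a slit and two small bright screws, 38 mm diameter, 12 mm thick. Round, lies flat on the board at any yaw, 20.5 mm through-bore. Origin: centre of its underside; z up along the bore.
- thin_spacer: Pale silver (aluminium, near white) plain thin ring, 38 mm diameter, 6 mm thick: not used, stays where it is. Round, lies flat on the board at any yaw, 20.5 mm through-bore. Origin: centre of its underside; z up along the bore.
- brush: Flat paint brush with a brown wooden handle, 160 x 45 mm, 13 mm high, lying on the bench before the board: stays where it is. Origin: centre of its underside.
- gauge: Wooden marking gauge, 200 x 58 mm, 66 mm high, lying on the bench to the right of the board: stays where it is. Origin: centre of its underside.
Not all that is in view belongs to the job. Leave any turquoise look-alike of the blue_cutter alone.

How it is judged:
By the outcome, as a careful person would: the job done as asked, in the order asked, and still so for the second after the job is handed in, with the robot touching nothing.
It also fails if it takes over 109 s, if anything falls off the work surface, if the arm or the gripper's body presses on something with over 40 N, if the wrist force passes 120 N, or if a joint passes its speed limit or range.

ROBOT

A 6-joint arm with a two-finger parallel gripper is mounted at the origin on a cart in front of the work surface, level with it; the furniture and walls round the work are solid. World frame = base frame: x ahead of the robot, y to its left, z up, the work surface at z = 0. Lengths are in m, angles in rad, forces in N, time in s.
With the tool pointing down it reaches from about 0.425 to 0.925 m from the base axis. Payload 12.5 kg.
Tool frame: the origin (TCP) lies midway between the tips of the shut fingers; the grasp point (between the pads) lies ctrl.grip_point_offset behind it (ctrl.grip_point_offset is the distance from the TCP to the grasp point, in m); z points along the fingers, x is the direction in which the jaws open and shut, and the axes are right-handed (so a half turn about z gives the same grasp; the last joint's range is limited). The gripper opens to 85 mm and grips with 20 to 120 N. Pads are 22 mm wide; open, the fingers measure 114 mm over their backs; the gripper's body (76 mm by 85 mm) begins 54 mm behind the grasp point. The pads swing forward as they close: fully open they stand 13 mm farther back than shut.
Start: joints at [1.175, 0.491, 1.559, -0, 1.092, -0.106], TCP at [0.179, 0.599, 0.231] pointing down, gripper open.
Joint ranges: [-3.1, 3.1], [-0.84, 2.19], [0.05, 2.79], [-1.13, 4.28], [0.06, 2.93], [-2.69, 2.69]. Speed limits (rad/s): [2.22, 2.22, 2.79, 3.14, 3.14, 3.14].

INTERFACE

Orientations are given as a unit quaternion [w, x, y, z].
In Python, from workcell import ctrl, cams, workorder gives the robot as it stands.
- The arm moves only by the tool apply_moves, never from a script. Its argument "steps" is one flat list of numbers, 7 for each row, row after row: the shift along the world's x, y, z in m, then the turn, a rotation vector about the world's x, y, z in rad, then the finger opening in m, from 0 to 0.0854. In form: [dx, dy, dz, wx, wy, wz, fingers, dx, dy, dz, wx, wy, wz, fingers, ...]. A call has 1 to 12 rows; each row shifts and turns the commanded pose from where the row before left it; what a row does not reach is not made up. A row lasts 1/12 s, in which the tool goes at most 41.7 mm and 7.16 degrees, less where a joint would pass 70% of its speed; a pose out of reach is approached as far as the arm can. A call with a gripper value outside its range is refused whole. The fingers move at their own pace and stop on an object; the grip force is fixed at half the most. Time passes only in rows, so rows that do not move let the fingers close. It gives the time, the measured TCP pose, the force and the opening at its end, in the units of the state.
- ctrl.get_state(): the state, without advancing time (a new reading comes with each control period).
- cams.grab_frame(name): name is "side" or "top" or "wrist"; returns a dict with "frame" (480x640x3 uint8, blue, green, red), "z_map" (480x640 float32, m along the optical axis (not along the pixel's ray), 0 where there is no reading), "fx", "fy", "cx", "cy" (pixels), "T" (4x4, takes a point from camera to world coordinates); the wrist camera has in their place "T_tool_cam" (4x4, takes a point from camera to tool coordinates, whose origin is the TCP and whose axes are the tool frame's). Camera axes: x right, y down, z forward; pixel columns grow to the right and rows downward; lengths in m; the calibration is good to about 2 mm. A picture is of the moment at which its call begins: read the wrist's pose just before it.
- workorder.job_done(): hands the job in, once; it reports no verdict.
The state is a dict: "clock": time; "q": joint angles; "qd": joint speeds; "tau": joint torques, N m; "ee_pos": TCP position; "eef_rot": TCP orientation; "contact_force": force on the tool from outside, world axes, zero at the start; "torque": the same for the moment, N m; "opening": opening from 0.0 (shut) to 1.0 (fully open).
Only numpy, scipy, OpenCV 4.12 (cv2) and the standard library are available. Lean on these libraries where they do the work, as an engineer would, in place of code of your own. Each camera call takes 0.05 s, during which the arm holds its last target.

## Working session

There is one attempt and no reset: what is moved stays moved. The work goes in short steps, Python scripts to look and compute and a tool call to move; the robot and the scene stay as the last step left them, time stands still between calls to the robot, and variables do not carry over. Pictures are saved under pics/ and viewed, and the job is handed in when it is done.

Besides the shell and the picture viewer there is one more tool, called after "Request:" in YAML: its name, and indented under it one key for each argument. apply_moves: Moves the arm, as the interface text tells. Its arguments: {"type":"object","properties":{"steps":{"type":"array","items":{"type":"number"}}},"required":["steps"]}

I'll start by looking at the state and the camera views.

```bash
mkdir -p pics && ls && python3 - <<'E'
from workcell import ctrl, cams, workorder
import cv2, numpy as np
s=ctrl.get_state()
for k,v in s.items(): print(k, np.round(v,4) if not isinstance(v,(str,dict)) else v)
print(ctrl.grip_point_offset)
for n in ["side","top","wrist"]:
    f=cams.grab_frame(n)
    cv2.imwrite(f"pics/{n}0.png",f["frame"])
    np.savez(f"{n}0.npz",**{k:v for k,v in f.items()})
    print(n,f["fx"],f["fy"],f["cx"],f["cy"]); print(np.round(f.get("T",f.get("T_tool_cam")),4))
print(ctrl.get_state()["clock"])
E
```

```text
pics
clock 0.0
q [ 1.1754  0.4916  1.5595  0.      1.0917 -0.1056]
qd [-0.0008 -0.0009 -0.0014 -0.0002 -0.0003 -0.0001]
tau [-1.20000e-03 -6.18463e+01 -2.61566e+01 -1.00000e-04  4.20000e-03
  0.00000e+00]
ee_pos [0.1785 0.5987 0.2307]
eef_rot [ 3.000e-04  8.018e-01  5.976e-01 -5.000e-04]
contact_force [-0.3804  0.359  -0.2801]
torque [-0.0097  0.0175  0.0109]
opening 1.0018
0.0187
side 438.88008300720804 438.88008300720804 317.57288058571174 236.0588902666841
[[ 0.9317 -0.1046  0.3478  0.1049]
 [-0.3624 -0.3279  0.8724 -1.1265]
 [ 0.0228 -0.9389 -0.3434  0.3565]
 [ 0.      0.      0.      1.    ]]
top 544.4380676038718 544.4380676038718 322.1128551396442 247.26318631261213
[[-0.0046 -0.9831  0.1828  0.2673]
 [-0.9999  0.0027 -0.0109 -0.4087]
 [ 0.0102 -0.1829 -0.9831  0.8991]
 [ 0.      0.      0.      1.    ]]
wrist 419.7538012032666 419.7538012032666 322.02252957992835 232.430994542719
[[ 1.000e+00  9.000e-04 -1.100e-03 -6.000e-04]
 [-5.000e-04  9.512e-01  3.085e-01 -8.000e-02]
 [ 1.300e-03 -3.085e-01  9.512e-01 -1.424e-01]
 [ 0.000e+00  0.000e+00  0.000e+00  1.000e+00]]
0.15
```

View pics/top0.png

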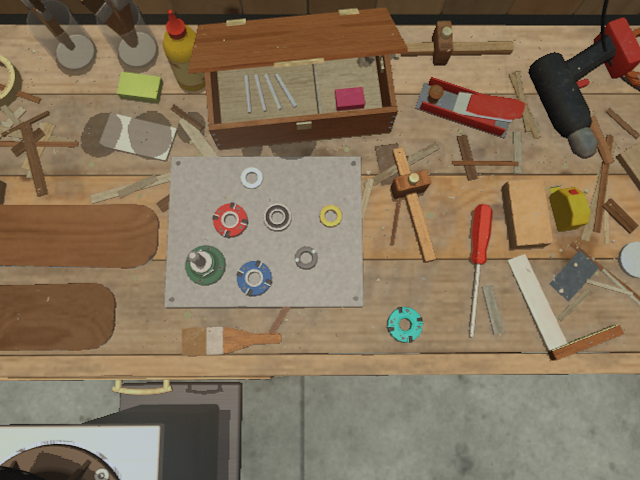

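View pics/side0.png

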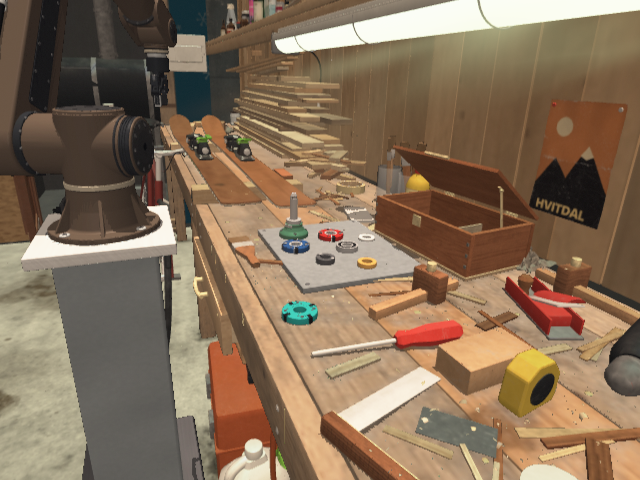

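View pics/wrist0.png

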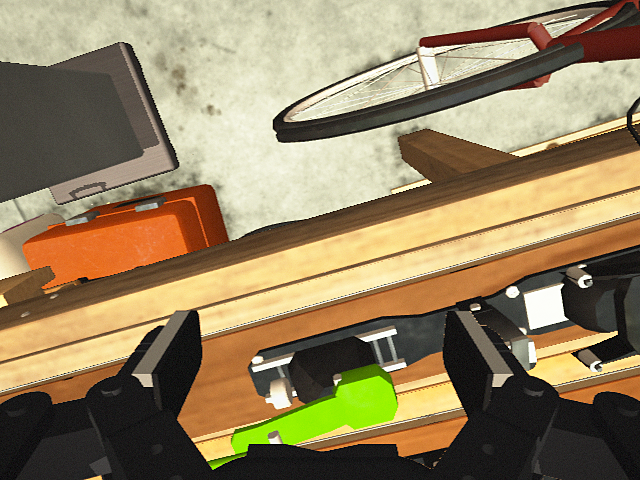

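The top view shows the board with the arbor at about (205,265), red (230,220), blue (254,279), bearing (277,217), brass (331,216), silver (251,178) and a dark ring, the collar, at (306,258). The turquoise look-alike is off the board at (405,324). Next I'll measure the parts.

```bash
cat > h.py <<'E'
import numpy as np, cv2
def ray_plane(f,u,v,z,T=None):
    T=f["T"] if T is None else T
    d=np.array([(u-f["cx"])/f["fx"],(v-f["cy"])/f["fy"],1.0])
    d=T[:3,:3]@d; o=T[:3,3]
    return o+d*(z-o[2])/d[2]
def proj(f,p,T=None):
    T=f["T"] if T is None else T
    c=T[:3,:3].T@(np.asarray(p)-T[:3,3])
    return np.array([f["fx"]*c[0]/c[2]+f["cx"],f["fy"]*c[1]/c[2]+f["cy"]])
def zmap_pts(f,T=None):
    T=f["T"] if T is None else T
    z=f["z_map"]; v,u=np.mgrid[0:480,0:640]
    P=np.stack([(u-f["cx"])/f["fx"]*z,(v-f["cy"])/f["fy"]*z,z],-1)
    return P@T[:3,:3].T+T[:3,3]
def quat2R(q):
    w,x,y,z=q
    return np.array([[1-2*(y*y+z*z),2*(x*y-z*w),2*(x*z+y*w)],[2*(x*y+z*w),1-2*(x*x+z*z),2*(y*z-x*w)],[2*(x*z-y*w),2*(y*z+x*w),1-2*(x*x+y*y)]])
def Ttool(s):
    T=np.eye(4); T[:3,:3]=quat2R(s["eef_rot"]); T[:3,3]=s["ee_pos"]; return T
E
python3 - <<'E'
from h import *
f=dict(np.load("top0.npz"))
f={k:(v if v.ndim else float(v)) for k,v in f.items()}
im=f["frame"]
c=im[140:350,150:450]; cv2.imwrite("pics/topcrop.png",cv2.resize(c,None,fx=2.6,fy=2.6,interpolation=cv2.INTER_CUBIC))
P=zmap_pts(f)
for n,(u,v) in dict(board=(190,200),board2=(340,290),bench=(400,270),redtop=(217,220),bluetop=(240,279),spindle=(206,253)).items():
    print(n,np.round(P[v-1:v+2,u-1:u+2].reshape(-1,3).mean(0),4))
E
```

```text
board [ 0.514  -0.1966  0.0107]
board2 [ 0.3614 -0.4475  0.0103]
bench [ 0.3957 -0.5487 -0.0009]
redtop [ 0.4767 -0.2451  0.0221]
bluetop [ 0.3785 -0.2854  0.0227]
spindle [ 0.4168 -0.2343  0.0485]
```

View pics/topcrop.png

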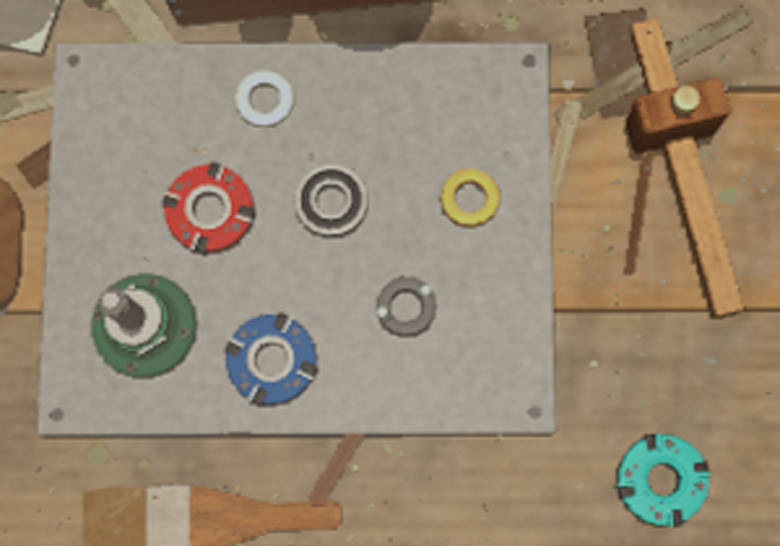

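```bash
cat > meas.py <<'E'
from h import *
def load(n):
    f=dict(np.load(n)); return {k:(v if v.ndim else float(v)) for k,v in f.items()}
def outer_top(f,win,mask,z):
    """outer contour of masked blob -> rays on plane z -> circle fit"""
    u0,v0,u1,v1=win
    m=np.zeros(mask.shape,np.uint8); m[v0:v1,u0:u1]=mask[v0:v1,u0:u1]*255
    m=cv2.morphologyEx(m,cv2.MORPH_CLOSE,np.ones((3,3),np.uint8))
    cs,_=cv2.findContours(m,cv2.RETR_EXTERNAL,cv2.CHAIN_APPROX_NONE)
    c=max(cs,key=cv2.contourArea)
    return c[:,0,:]
def circ(P):
    A=np.c_[2*P[:,0],2*P[:,1],np.ones(len(P))]; b=(P[:,:2]**2).sum(1)
    s=np.linalg.lstsq(A,b,rcond=None)[0]; return s[0],s[1],np.sqrt(s[2]+s[0]**2+s[1]**2)
E
python3 - <<'E'
from meas import *
f=load("top0.npz"); im=f["frame"]
hsv=cv2.cvtColor(im,cv2.COLOR_BGR2HSV)
# board colour
print("board hsv",hsv[200,190],"collar",hsv[258,296],"bearing ring",hsv[217,264:292:3].tolist(),"silver",hsv[178,242],"brass",hsv[216,321],"red",hsv[220,217],"blue",hsv[279,241])
bd=cv2.medianBlur(im,1).astype(int)
ref=np.median(im[170:300,180:355].reshape(-1,3),axis=0); print(ref)
diff=np.abs(im.astype(int)-ref).max(-1)
mask=diff>30
cv2.imwrite("pics/mask.png",cv2.resize((mask[140:350,150:450]*255).astype(np.uint8),None,fx=2.6,fy=2.6,interpolation=cv2.INTER_NEAREST))
wins=dict(red=(208,198,252,242),blue=(232,257,276,300),bearing=(260,200,294,234),brass=(316,202,346,231),collar=(292,244,322,272),thin=(237,163,267,191))
Z=dict(red=.024,blue=.024,bearing=.024,brass=.022,collar=.024,thin=.018)
R=dict(red=28.5,blue=28.5,bearing=23.5,brass=19,collar=19,thin=19)
for n,w in wins.items():
    c=outer_top(f,w,mask,Z[n])
    P=np.array([ray_plane(f,u,v,Z[n]-.002) for u,v in c])
    x,y,r=circ(P); 
    M=cv2.moments(c.reshape(-1,1,2)); cu,cv_=M["m10"]/M["m00"],M["m01"]/M["m00"]
    q=ray_plane(f,cu,cv_,Z[n]-.002)
    print(n,"circ",np.round([x,y,r*1],4),"cent px",round(cu,1),round(cv_,1),np.round(q,4),"exp r",R[n], "reach",round(np.hypot(x,y),3))
E
```

```text
board hsv [ 21  30 160] collar [ 44  19 175] bearing ring [[18, 33, 184], [15, 33, 77], [18, 33, 177], [19, 29, 168], [21, 30, 163], [19, 30, 164], [21, 32, 151], [19, 36, 113], [16, 39, 99], [19, 34, 143]] silver [ 71  10 197] brass [ 28 133 192] red [  3 164 169] blue [107 118 141]
[143. 156. 163.]
red circ [ 0.4765 -0.2666  0.0288] cent px 230.1 220.2 [ 0.4764 -0.2666  0.022 ] exp r 28.5 reach 0.546
blue circ [ 0.3799 -0.3078  0.0283] cent px 254.0 278.2 [ 0.3798 -0.3078  0.022 ] exp r 28.5 reach 0.489
bearing circ [ 0.4796 -0.3443  0.0215] cent px 277.1 218.3 [ 0.4793 -0.3443  0.022 ] exp r 23.5 reach 0.59
brass circ [ 0.4839 -0.4322  0.0186] cent px 330.2 215.9 [ 0.4838 -0.4322  0.02  ] exp r 19 reach 0.649
collar circ [ 0.4129 -0.3918  0.0183] cent px 305.9 257.9 [ 0.4128 -0.3918  0.022 ] exp r 19 reach 0.569
thin circ [ 0.5511 -0.2994  0.0176] cent px 251.3 177.8 [ 0.5511 -0.2995  0.016 ] exp r 19 reach 0.627
```

View pics/mask.png

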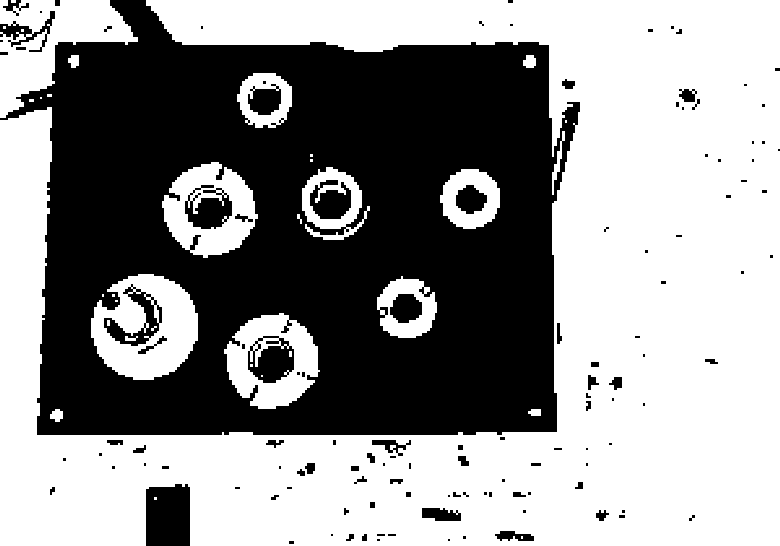

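```bash
python3 - <<'E'
from meas import *
f=load("top0.npz"); im=f["frame"]
hsv=cv2.cvtColor(im,cv2.COLOR_BGR2HSV)
g=((hsv[...,0]>45)&(hsv[...,0]<90)&(hsv[...,1]>60))
c=outer_top(f,(180,240,232,292),g,0)
c=cv2.convexHull(c.reshape(-1,1,2))[:,0,:]
for z in (.012,.018,.022):
    P=np.array([ray_plane(f,u,v,z) for u,v in c]); print("foot",z,np.round(circ(P),4))
cr=im[235:300,175:240]; cv2.imwrite("pics/arb.png",cv2.resize(cr,None,fx=9,fy=9,interpolation=cv2.INTER_CUBIC))
# depth on spindle
P=zmap_pts(f)
sub=P[240:285,183:226]; 
for zlo,zhi in ((.09,.115),(.045,.056),(.016,.03)):
    m=(sub[...,2]>zlo)&(sub[...,2]<zhi)
    print(zlo,zhi,m.sum(), np.round(sub[m].mean(0),4) if m.any() else None, np.round(np.median(sub[m],0),4) if m.any() else None)
print("max z",sub[...,2].max())
b=P[170:300,175:355]; m=np.abs(b[...,2]-.0105)<.002; print("board z median",np.median(b[m][:,2]))
E
```

```text
foot 0.012 [ 0.4036 -0.2254  0.0317]
foot 0.018 [ 0.4027 -0.2266  0.0315]
foot 0.022 [ 0.402  -0.2275  0.0313]
0.09 0.115 125 [ 0.4012 -0.2289  0.1052] [ 0.4012 -0.2293  0.1066]
0.045 0.056 226 [ 0.3996 -0.2311  0.0505] [ 0.3972 -0.2331  0.0506]
0.016 0.03 636 [ 0.3986 -0.2328  0.024 ] [ 0.3949 -0.237   0.0241]
max z 0.8990831965375017
board z median 0.010635626855513725
```

View pics/arb.png

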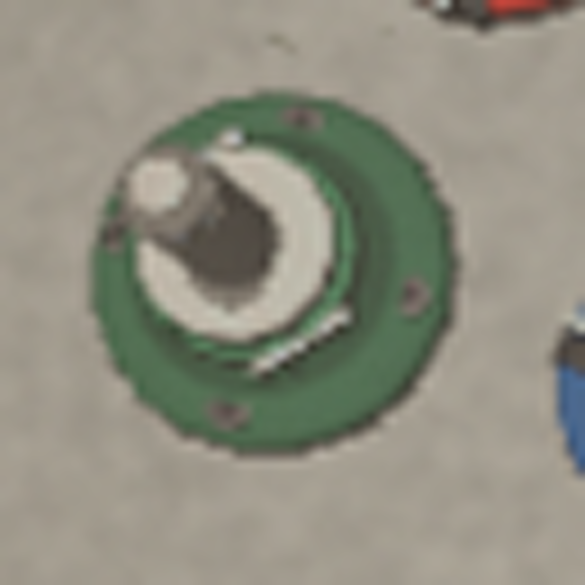

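```bash
python3 - <<'E'
from meas import *
f=load("top0.npz")
print("tip",ray_plane(f,192.6,255.2,.112)); print("shoulder",ray_plane(f,201.1,262.0,.052)); print("foot z .0245",ray_plane(f,175+275/9,235+273/9,.0245))
print("tip -1.5mm",ray_plane(f,192.6,255.2,.1105)); print("shoulder",ray_plane(f,201.1,262.0,.0505)); 
E
```

```text
tip [ 0.40240589 -0.22790111  0.112     ]
shoulder [ 0.40182666 -0.22785904  0.052     ]
foot z .0245 [ 0.40070454 -0.22938737  0.0245    ]
tip -1.5mm [ 0.40266334 -0.22755649  0.1105    ]
shoulder [ 0.40206485 -0.22753876  0.0505    ]
```

Positions are consistent between colour fit and depth, and the fitted radii match the given sizes. The arbor is at about (0.402,-0.228), red at (0.4765,-0.267). A straight line would pass too near the base, so I'll travel on an arc, turning the jaws to a 40° yaw that clears red's neighbours.

Request:
apply_moves:
  steps: [0.027, -0.028, 0, 0, 0, -0.0485, 0.0854, 0.027, -0.028, 0, 0, 0, -0.0485, 0.0854, 0.027, -0.028, 0, 0, 0, -0.0485, 0.0854, 0.027, -0.028, 0, 0, 0, -0.0485, 0.0854, 0.027, -0.028, 0, 0, 0, -0.0485, 0.0854, 0.027, -0.028, 0, 0, 0, -0.0485, 0.0854, 0.027, -0.028, 0, 0, 0, -0.0485, 0.0854, 0.027, -0.028, 0, 0, 0, -0.0485, 0.0854, 0.027, -0.028, 0, 0, 0, -0.0485, 0.0854, 0.009, -0.038, 0, 0, 0, -0.0485, 0.0854, 0.009, -0.038, 0, 0, 0, -0.0485, 0.0854, 0.009, -0.038, 0, 0, 0, -0.0485, 0.0854]

```text
clock: 1.15
ee_pos: [0.4487, 0.2311, 0.231]
eef_rot: [-0.0, 0.94, 0.341, -0.0]
contact_force: [1.7, 0.7, -0.3]
opening: 1.001
```

Request:
apply_moves:
  steps: [0.009, -0.038, 0, 0, 0, 0, 0.0854, 0.009, -0.038, 0, 0, 0, 0, 0.0854, 0.009, -0.038, 0, 0, 0, 0, 0.0854, 0.009, -0.038, 0, 0, 0, 0, 0.0854, 0.009, -0.038, 0, 0, 0, 0, 0.0854, 0.009, -0.038, 0, 0, 0, 0, 0.0854, -0.004, -0.039, 0, 0, 0, 0, 0.0854, -0.004, -0.039, 0, 0, 0, 0, 0.0854, -0.004, -0.039, 0, 0, 0, 0, 0.0854, -0.004, -0.039, 0, 0, 0, 0, 0.0854, -0.004, -0.039, 0, 0, 0, 0, 0.0854, 0, 0, 0, 0, 0, 0, 0.0854]

```text
clock: 2.15
ee_pos: [0.482, -0.1955, 0.2311]
eef_rot: [0.001, 0.94, 0.34, -0.0]
contact_force: [-1.4, 0.3, -0.6]
opening: 1.001
```

```bash
cat > grab.py <<'E'
import sys
from meas import *
from workcell import ctrl, cams
def wrist(tag):
    s=ctrl.get_state(); f=cams.grab_frame("wrist")
    f=dict(f); f["T"]=Ttool(s)@f["T_tool_cam"]
    np.savez(tag+".npz",s_pos=s["ee_pos"],Tt=Ttool(s),**f); cv2.imwrite(f"pics/{tag}.png",f["frame"]); return s,f
def st():
    s=ctrl.get_state(); R=quat2R(s["eef_rot"])
    print("t",round(s["clock"],2),"pos",np.round(s["ee_pos"],4),"psi",round(np.degrees(np.arctan2(R[1,0],R[0,0])),2),"zax",np.round(R[:,2],4),"F",np.round(s["contact_force"],1),"op",round(s["opening"],3),"q",np.round(s["q"],3))
    return s
E
python3 - <<'E'
from grab import *
st(); s,f=wrist("w1")
for n,p in dict(red=(.4765,-.2666,.024),blue=(.3799,-.3078,.024),tip=(.402,-.228,.112)).items(): print(n,proj(f,p))
E
```

```text
t 2.15 pos [ 0.482  -0.1955  0.2311] psi 39.8 zax [ 3.0e-04 -1.1e-03 -1.0e+00] F [-1.4  0.3 -0.6] op 1.001 q [-5.120e-01  3.430e-01  1.814e+00 -1.000e-03  9.840e-01 -1.206e+00]
red [267.60571204 250.23229469]
blue [150.08551256 217.44229539]
tip [193.87507498 184.21246032]
```

View pics/w1.png

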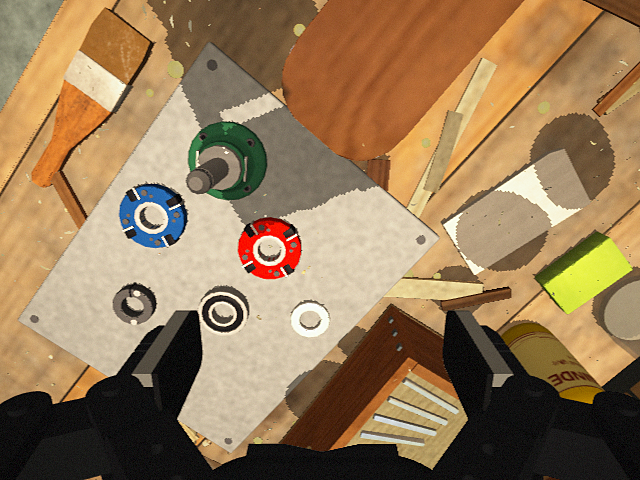

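```bash
cat > wm.py <<'E'
from grab import *
def blob(f,mask,near,z,r_exp,rmax=60):
    m=np.zeros((480,640),np.uint8); m[mask]=255
    k=np.zeros_like(m); cv2.circle(k,(int(near[0]),int(near[1])),rmax,255,-1); m&=k
    m=cv2.morphologyEx(m,cv2.MORPH_CLOSE,np.ones((5,5),np.uint8))
    cs,_=cv2.findContours(m,cv2.RETR_EXTERNAL,cv2.CHAIN_APPROX_NONE)
    c=max(cs,key=cv2.contourArea); c=cv2.convexHull(c)[:,0,:].astype(float)
    P=np.array([ray_plane(f,u,v,z) for u,v in c]); x,y,r=circ(P)
    (cx,cy),_=cv2.minEnclosingCircle(c.astype(np.float32).reshape(-1,1,2))
    return np.array([x,y,r]),(cx,cy),c
def hsvmask(im,name):
    h=cv2.cvtColor(im,cv2.COLOR_BGR2HSV); H,S,V=h[...,0].astype(int),h[...,1].astype(int),h[...,2].astype(int)
    if name=="red": return ((H<10)|(H>172))&(S>130)&(V>80)
    if name=="blue": return (H>95)&(H<125)&(S>90)
    if name=="brass": return (H>18)&(H<36)&(S>110)&(V>90)
    if name=="green": return (H>45)&(H<90)&(S>60)
E
python3 - <<'E'
from wm import *
f=load("w1.npz"); im=f["frame"]
for n,near,R in (("red",(270,248),.0285),("blue",(152,216),.0285)):
    b,c,_=blob(f,hsvmask(im,n),near,.022,R); print(n,np.round(b,4),c)
b,c,_=blob(f,hsvmask(im,"green"),(228,160),.024,.033); print("foot",np.round(b,4),c)
cr=im[110:270,120:320]; cv2.imwrite("pics/w1c.png",cv2.resize(cr,None,fx=4,fy=3.75,interpolation=cv2.INTER_CUBIC))
E
```

```text
red [ 0.477  -0.2651  0.0288] (269.2368469238281, 248.34210205078125)
blue [ 0.3807 -0.3063  0.0289] (152.69737243652344, 215.0986785888672)
foot [ 0.4028 -0.2257  0.0324] (227.1868438720703, 160.2802734375)
```

View pics/w1c.png

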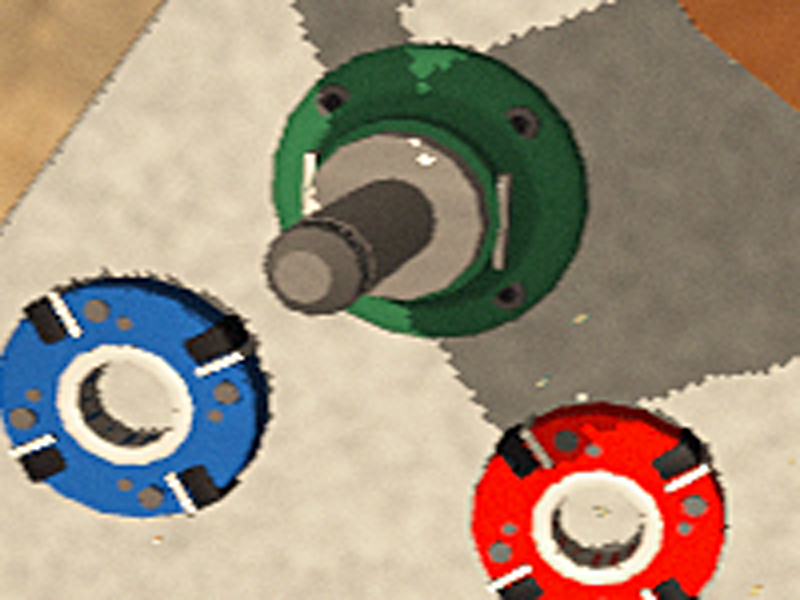

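```bash
python3 - <<'E'
from wm import *
f=load("w1.npz")
print("tip",ray_plane(f,196,184.1,.112)[:2],"shoulder",ray_plane(f,220,167.6,.052)[:2])
E
```

```text
tip [ 0.40298995 -0.22708005] shoulder [ 0.40355401 -0.22580116]
```

Request:
apply_moves:
  steps: [-0.001, -0.014, -0.02, 0, 0, 0, 0.075, -0.001, -0.014, -0.02, 0, 0, 0, 0.075, -0.001, -0.014, -0.02, 0, 0, 0, 0.075, -0.001, -0.014, -0.02, 0, 0, 0, 0.075, -0.001, -0.014, -0.02, 0, 0, 0, 0.075, 0, 0, -0.01, 0, 0, 0, 0.075, 0, 0, 0, 0, 0, 0, 0.075, 0, 0, 0, 0, 0, 0, 0.075]

```text
clock: 2.87
ee_pos: [0.4777, -0.259, 0.1214]
eef_rot: [-0.0, 0.939, 0.343, -0.0]
contact_force: [-0.1, 0.2, -0.5]
opening: 0.874
```

```bash
python3 - <<'E'
from wm import *
st(); s,f=wrist("w2"); st()
b,c,_=blob(f,hsvmask(f["frame"],"red"),proj(f,(.477,-.266,.022)),.022,.0285,rmax=90); print("red",np.round(b,4),c)
E
```

```text
t 2.87 pos [ 0.4777 -0.259   0.1214] psi 40.08 zax [-7.e-04  8.e-04 -1.e+00] F [-0.1  0.2 -0.5] op 0.874 q [-0.619  0.518  1.872  0.     0.752 -1.318]
t 2.92 pos [ 0.478  -0.2592  0.122 ] psi 40.1 zax [ 4.e-04 -1.e-04 -1.e+00] F [0.7 0.8 0.9] op 0.874 q [-0.618  0.517  1.872  0.     0.752 -1.318]
red [ 0.477  -0.2655  0.0287] (316.2183837890625, 239.86119079589844)
```

View pics/w2.png

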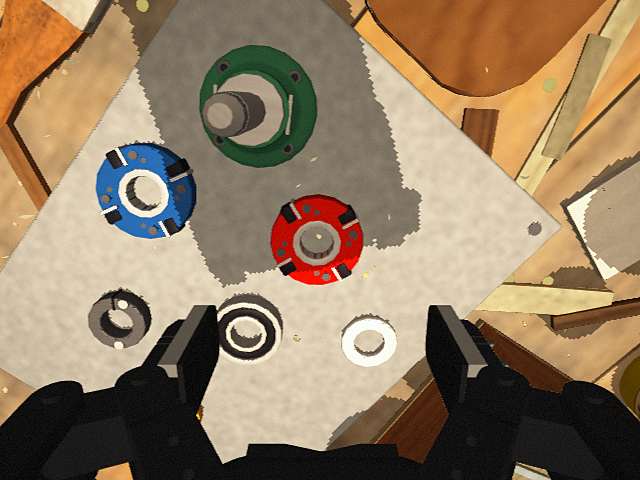

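Request:
apply_moves:
  steps: [-0.0006, -0.0035, -0.012, 0, 0, 0, 0.07, -0.0006, -0.0035, -0.012, 0, 0, 0, 0.07, 0, 0, -0.014, 0, 0, 0, 0.07, 0, 0, -0.014, 0, 0, 0, 0.07, 0, 0, -0.014, 0, 0, 0, 0.07, 0, 0, -0.014, 0, 0, 0, 0.07, 0, 0, -0.012, 0, 0, 0, 0.07, 0, 0, -0.01, 0, 0, 0, 0.07, 0, 0, -0.005, 0, 0, 0, 0.07, 0, 0, -0.004, 0, 0, 0, 0.07, 0, 0, 0, 0, 0, 0, 0.07]

```text
clock: 3.83
ee_pos: [0.4765, -0.2669, 0.0103]
eef_rot: [-0.0, 0.939, 0.343, 0.0]
contact_force: [-0.3, 0.6, -0.6]
opening: 0.821
```

```bash
python3 - <<'E'
from wm import *
s,f=wrist("w3"); st()
b,c,_=blob(f,hsvmask(f["frame"],"red"),proj(f,(.477,-.266,.022)),.022,.0285,rmax=130); print("red",np.round(b,4),c)
E
```

```text
t 3.88 pos [ 0.4766 -0.267   0.0107] psi 40.06 zax [ 4.e-04 -1.e-04 -1.e+00] F [-0.7 -0.2  0.4] op 0.819 q [-0.632  0.701  1.929  0.     0.512 -1.331]
red [ 0.4767 -0.265   0.029 ] (329.0, 326.0)
```

View pics/w3.png

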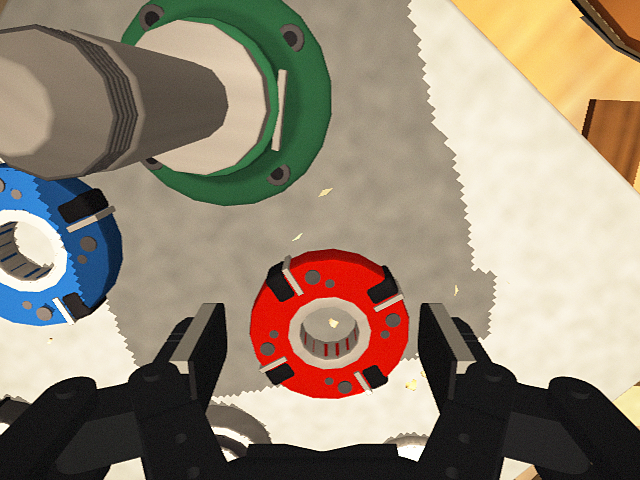

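Red sits between the jaws at about (329,326), with the jaw midpoint at about (322,340). I'll squeeze to centre it in x, then release, turn 100° and re-grip. That centres it in both axes and gives me the wrist camera's bias.

Request:
apply_moves:
  steps: [0, 0, 0, 0, 0, 0, 0.045, 0, 0, 0, 0, 0, 0, 0.045, 0, 0, 0, 0, 0, 0, 0.045, 0, 0, 0, 0, 0, 0, 0.045, 0, 0, 0, 0, 0, 0, 0.045]

```text
clock: 4.3
ee_pos: [0.4768, -0.2672, 0.0117]
eef_rot: [0.001, 0.94, 0.342, 0.001]
contact_force: [-0.4, 4.0, 11.9]
opening: 0.631
```

```bash
python3 - <<'E'
from wm import *
s,f=wrist("w4"); st()
b,c,_=blob(f,hsvmask(f["frame"],"red"),proj(f,(.477,-.266,.022)),.022,.0285,rmax=130); print("red",np.round(b,4),c)
Tt=Ttool(s); d=Tt[:3,:3].T@(np.array([b[0],b[1],0.022])-Tt[:3,3]); print("tool xy",d)
E
```

```text
t 4.35 pos [ 0.4768 -0.2672  0.0117] psi 40.02 zax [ 1.6e-03 -8.0e-04 -1.0e+00] F [ 0.   2.9 11.8] op 0.63 q [-6.320e-01  6.990e-01  1.929e+00  1.000e-03  5.120e-01 -1.331e+00]
red [ 0.4751 -0.2668  0.029 ] (321.7653503417969, 323.3959655761719)
tool xy [-0.00110099 -0.00139345 -0.01029532]
```

Request:
apply_moves:
  steps: [0, 0, 0, 0, 0, 0, 0.068, 0, 0, 0, 0, 0, 0, 0.068, 0, 0, 0, 0, 0, 0, 0.068, 0, 0, 0.008, 0, 0, -0.02, 0.068, 0, 0, 0.008, 0, 0, -0.12, 0.068, 0, 0, 0.008, 0, 0, -0.12, 0.068, 0, 0, 0, 0, 0, -0.12, 0.068, 0, 0, 0, 0, 0, -0.12, 0.068, 0, 0, 0, 0, 0, -0.12, 0.068, 0, 0, 0, 0, 0, -0.12, 0.068, 0, 0, 0, 0, 0, -0.12, 0.068, 0, 0, 0, 0, 0, -0.12, 0.068]

```text
clock: 5.35
ee_pos: [0.4764, -0.2671, 0.0349]
eef_rot: [0.0, 0.99, -0.144, 0.0]
contact_force: [0.9, 0.0, 0.5]
opening: 0.797
```

Request:
apply_moves:
  steps: [0, 0, 0, 0, 0, -0.12, 0.068, 0, 0, 0, 0, 0, -0.12, 0.068, 0, 0, 0, 0, 0, -0.12, 0.068, 0, 0, 0, 0, 0, -0.12, 0.068, 0, 0, 0, 0, 0, -0.12, 0.068, 0, 0, 0, 0, 0, -0.12, 0.068, 0, 0, -0.007, 0, 0, 0, 0.068, 0, 0, -0.007, 0, 0, 0, 0.068, 0, 0, -0.006, 0, 0, 0, 0.068, 0, 0, 0, 0, 0, 0, 0.068]

```text
clock: 6.18
ee_pos: [0.4759, -0.2667, 0.0129]
eef_rot: [-0.0, 0.878, -0.479, -0.001]
contact_force: [-0.0, 0.0, -0.1]
opening: 0.797
```

```bash
python3 - <<'E'
from wm import *
s,f=wrist("w5"); st()
b,c,_=blob(f,hsvmask(f["frame"],"red"),proj(f,(.477,-.266,.022)),.022,.0285,rmax=130); print("red",np.round(b,4),c)
Tt=Ttool(s); d=Tt[:3,:3].T@(np.array([b[0],b[1],0.022])-Tt[:3,3]); print("tool xy",d)
E
```

```text
t 6.23 pos [ 0.476  -0.2668  0.0134] psi -57.24 zax [-1.3e-03  9.0e-04 -1.0e+00] F [0.2 0.3 0.9] op 0.799 q [-0.632  0.696  1.928 -0.     0.519  0.367]
red [ 0.4765 -0.2671  0.0291] (324.7980651855469, 321.0)
tool xy [ 0.00065216 -0.00033838 -0.00910248]
```

View pics/w5.png

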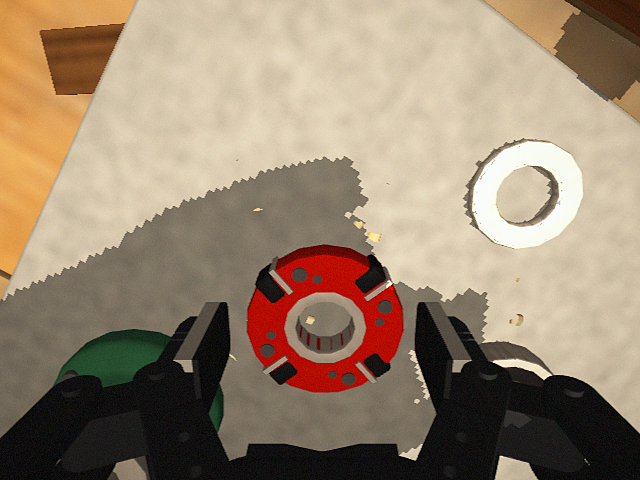

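Request:
apply_moves:
  steps: [0, 0, 0, 0, 0, 0, 0.045, 0, 0, 0, 0, 0, 0, 0.045, 0, 0, 0, 0, 0, 0, 0.045, 0, 0, 0, 0, 0, 0, 0.045, 0, 0, 0, 0, 0, 0, 0.045]

```text
clock: 6.65
ee_pos: [0.4764, -0.2671, 0.0151]
eef_rot: [0.0, 0.878, -0.479, 0.0]
contact_force: [-1.9, 1.7, 8.3]
opening: 0.626
```

```bash
python3 - <<'E'
from wm import *
s,f=wrist("w6"); st()
b,c,_=blob(f,hsvmask(f["frame"],"red"),proj(f,(.477,-.266,.022)),.022,.0285,rmax=130); print("red",np.round(b,4),c)
Tt=Ttool(s); d=Tt[:3,:3].T@(np.array([b[0],b[1],0.022])-Tt[:3,3]); print("tool xy",d)
E
```

```text
t 6.7 pos [ 0.4764 -0.2671  0.0151] psi -57.31 zax [ 5.e-04 -5.e-04 -1.e+00] F [-2.9 -0.6  8.1] op 0.628 q [-0.632  0.693  1.928 -0.     0.52   0.368]
red [ 0.4765 -0.267   0.0288] (322.2044677734375, 318.4652404785156)
tool xy [-0.00012482 -0.00012832 -0.00688108]
```

```bash
cat >> wm.py <<'E'
def hub(f,name,near,z,rmax=130,T=None):
    """inner boundary of coloured annulus (hub ring on the top face): ellipse centre -> plane z"""
    m=(hsvmask(f["frame"],name)*255).astype(np.uint8)
    k=np.zeros_like(m); cv2.circle(k,(int(near[0]),int(near[1])),rmax,255,-1); m&=k
    cs,h=cv2.findContours(m,cv2.RETR_CCOMP,cv2.CHAIN_APPROX_NONE)
    inner=[c for c,hh in zip(cs,h[0]) if hh[3]>=0]
    c=max(inner,key=cv2.contourArea); hull=cv2.convexHull(c)
    e=cv2.fitEllipse(hull)
    return ray_plane(f,e[0][0],e[0][1],z),e
def totool(f,p): 
    T=f["Tt"]; return T[:3,:3].T@(np.asarray(p)-T[:3,3])
E
python3 - <<'E'
from wm import *
for n in ("w1","w2","w3","w4","w5","w6"):
    f=load(n+".npz"); 
    p,e=hub(f,"red",proj(f,(.4765,-.2665,.022)),.024,rmax=60 if n=="w1" else 130); print(n,np.round(p,4),"tool",np.round(totool(f,p),4),"axes",np.round(e[1],1),np.round(e[0],1))
E
```

```text
w1 [ 0.4774 -0.2659  0.024 ] tool [-0.0485  0.0508  0.2072] axes [32.  34.3] [268.9 250.2]
w2 [ 0.4774 -0.2658  0.024 ] tool [-0.0046  0.0051  0.0974] axes [46.3 49.1] [316.4 242.8]
w3 [ 0.477  -0.2654  0.024 ] tool [ 0.0013 -0.0008 -0.0137] axes [73.8 84.2] [329.  332.7]
w4 [ 0.4754 -0.2672  0.024 ] tool [-0.0011 -0.0009 -0.0123] axes [73.  83.3] [322.1 330.2]
w5 [ 0.4763 -0.2675  0.024 ] tool [ 0.0008  0.0001 -0.0111] axes [72.7 82.7] [324.6 327.2]
w6 [ 0.4761 -0.2672  0.024 ] tool [-0.0001  0.0003 -0.0089] axes [72.  81.6] [321.9 324.5]
```

```bash
python3 - <<'E'
from wm import *
f=load("w2.npz"); im=f["frame"]
cr=im[35:175,190:330]; cv2.imwrite("pics/w2c.png",cv2.resize(cr,None,fx=5,fy=4.28,interpolation=cv2.INTER_CUBIC))
E
```

```text
(no output)
```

View pics/w2c.png

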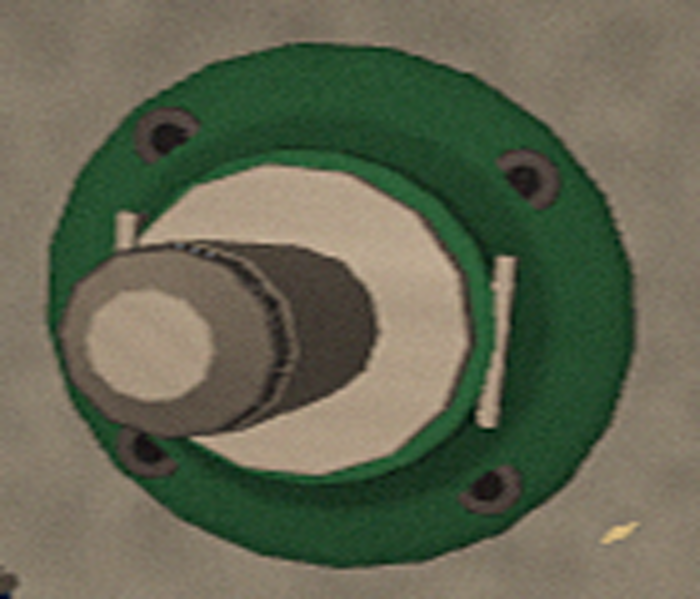

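```bash
python3 - <<'E'
from wm import *
f=load("w2.npz")
print("tip",ray_plane(f,220,115.6,.112)[:2],"taper base",ray_plane(f,223.6,115.4,.106)[:2])
top=ray_plane(f,190+300/5,35+165/4.28,.052);bot=ray_plane(f,190+305/5,35+475/4.28,.052);rt=ray_plane(f,190+470/5,35+320/4.28,.052)
pts=np.array([ray_plane(f,190+a/5,35+b/4.28,.052)[:2] for a,b in ((270,165),(345,177),(410,210),(452,262),(470,320),(450,378),(415,425),(370,458),(310,475),(250,462),(190,190),(150,225))])
print("shoulder circ",circ(pts))
E
```

```text
tip [ 0.40259351 -0.2268933 ] taper base [ 0.40263221 -0.22709744]
shoulder circ (np.float64(0.40251953097257487), np.float64(-0.22686751754053075), np.float64(0.01665137025088935))
```

Request:
apply_moves:
  steps: [0, 0, 0.006, 0, 0, 0, 0.045, 0, 0, 0.012, 0, 0, 0, 0.045, 0, 0, 0.017, 0, 0, 0, 0.045, 0, 0, 0.017, 0, 0, 0, 0.045, 0, 0, 0.017, 0, 0, 0, 0.045, 0, 0, 0.017, 0, 0, 0, 0.045, 0, 0, 0.017, 0, 0, 0, 0.045, 0, 0, 0.017, 0, 0, 0, 0.045, 0, 0, 0.01, 0, 0, 0, 0.045, -0.0243, 0.0133, 0, 0, 0, 0, 0.045, -0.0243, 0.0133, 0, 0, 0, 0, 0.045, -0.0243, 0.0133, 0, 0, 0, 0, 0.045]

```text
clock: 7.7
ee_pos: [0.4024, -0.2264, 0.1443]
eef_rot: [0.0, 0.877, -0.48, -0.0]
contact_force: [0.0, -0.7, -1.7]
opening: 0.625
```

Request:
apply_moves:
  steps: [0, 0, 0, 0, 0, 0, 0.045, 0, 0, 0, 0, 0, 0, 0.045, 0, 0, 0, 0, 0, 0, 0.045]

```text
clock: 7.95
ee_pos: [0.404, -0.2276, 0.1446]
eef_rot: [0.0, 0.877, -0.48, 0.001]
contact_force: [-0.1, -0.0, -3.0]
opening: 0.627
```

```bash
python3 - <<'E'
from wm import *
from workcell import cams
st(); s,f=wrist("w7"); st()
g=cams.grab_frame("side"); cv2.imwrite("pics/s7.png",g["frame"]); np.savez("s7.npz",**g)
p,e=hub(f,"red",(322,325),s["ee_pos"][2]+.0089); print(np.round(totool(dict(f,Tt=Ttool(s)),p),4),e)
u,v=np.round(proj(g,(.4035,-.2272,.112))).astype(int); print(u,v)
cr=g["frame"][v-60:v+60,u-80:u+80]; cv2.imwrite("pics/s7c.png",cv2.resize(cr,None,fx=5,fy=5,interpolation=cv2.INTER_CUBIC))
E
```

```text
t 7.95 pos [ 0.404  -0.2276  0.1446] psi -57.35 zax [ 1.e-03 -8.e-04 -1.e+00] F [-0.1 -0.  -3. ] op 0.627 q [-0.656  0.39   2.041 -0.     0.71   0.345]
t 8.0 pos [ 0.4042 -0.2277  0.1445] psi -57.34 zax [ 9.e-04 -7.e-04 -1.e+00] F [-0.2 -0.2 -1.6] op 0.626 q [-0.655  0.391  2.04  -0.     0.71   0.345]
[-0.0001  0.0002 -0.0089] ((321.9957580566406, 324.40728759765625), (71.97809600830078, 81.65543365478516), 88.92987823486328)
294 192
```

View pics/w7.png

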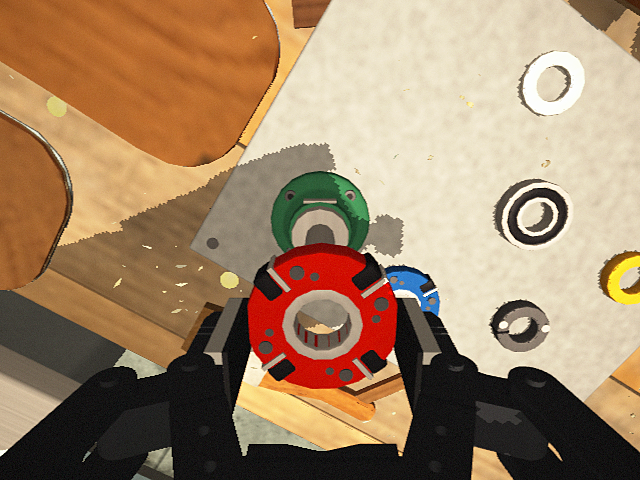

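View pics/s7c.png

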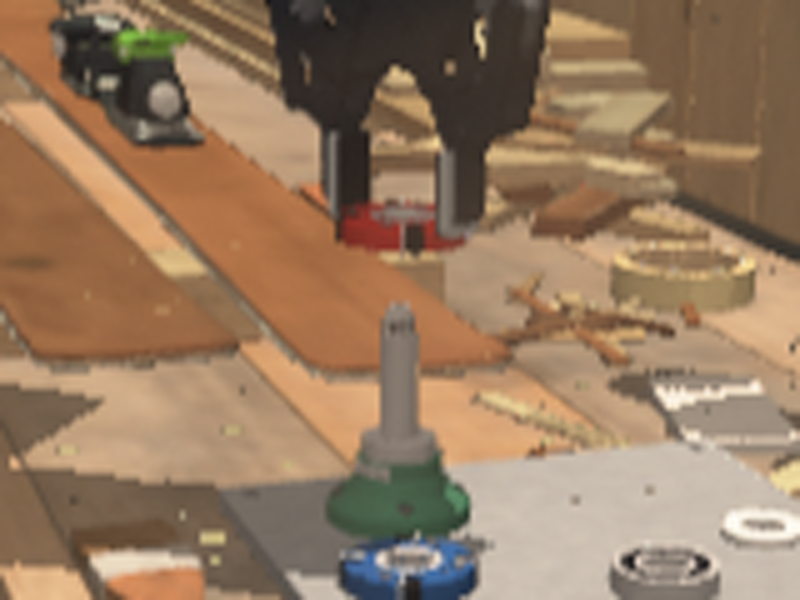

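Red is held level; in the side view its centre is right above the spindle (both at crop x≈400). I'll lower it until the taper has just entered the bore, then check again.

Request:
apply_moves:
  steps: [-0.0003, 0.0002, -0.006, 0, 0, 0, 0.045, -0.0003, 0.0002, -0.007, 0, 0, 0, 0.045, 0, 0, -0.007, 0, 0, 0, 0.045, 0, 0, -0.006, 0, 0, 0, 0.045, 0, 0, -0.004, 0, 0, 0, 0.045, 0, 0, -0.003, 0, 0, 0, 0.045, 0, 0, 0, 0, 0, 0, 0.045, 0, 0, 0, 0, 0, 0, 0.045]

```text
clock: 8.72
ee_pos: [0.4029, -0.2267, 0.1112]
eef_rot: [0.0, 0.877, -0.48, -0.0]
contact_force: [1.0, 0.3, -2.1]
opening: 0.631
```

```bash
python3 - <<'E'
from wm import *
from workcell import cams
s,f=wrist("w8"); st()
cr=f["frame"][240:400,240:440]; cv2.imwrite("pics/w8c.png",cv2.resize(cr,None,fx=4,fy=3.75,interpolation=cv2.INTER_CUBIC))
E
```

```text
t 8.77 pos [ 0.403  -0.2268  0.1114] psi -57.35 zax [ 1.e-04 -1.e-04 -1.e+00] F [ 0.4 -0.3 -2.9] op 0.623 q [-0.656  0.447  2.074 -0.     0.621  0.345]
```

View pics/w8c.png

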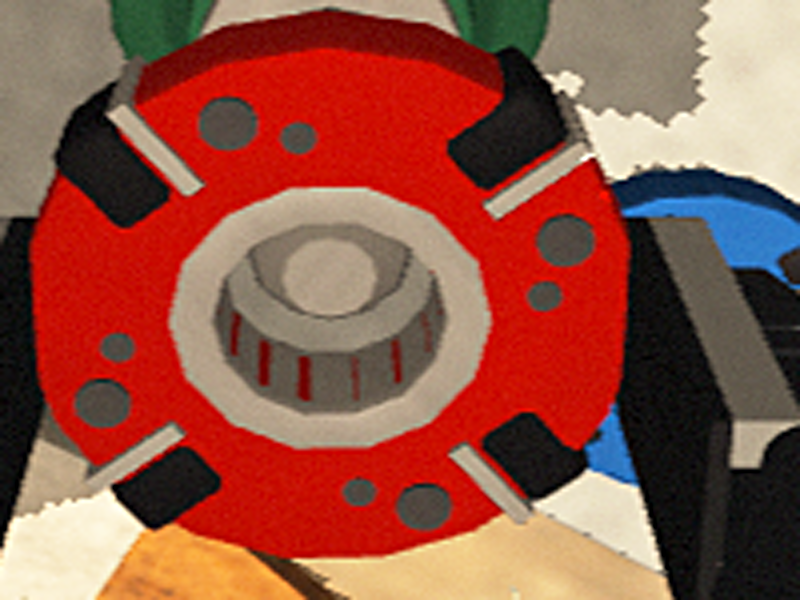

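```bash
python3 - <<'E'
from wm import *
f=load("w8.npz"); 
p,e=hub(f,"red",(322,325),.1114-.0031+.012); print("hub",p,totool(f,p),e[0])
# bore rim top (inner ellipse) and tip
t=ray_plane(f,240+330/4,240+278/3.75,.112); print("tip",t,totool(f,t),"tip-hub tool",(totool(f,t)-totool(f,p))[:2])
a=ray_plane(f,240+286/4,240+278/3.75,.112); b=ray_plane(f,240+376/4,240+278/3.75,.112); print("tip width",np.linalg.norm(a-b))
E
```

```text
hub [ 0.40277184 -0.22672157  0.1203    ] [-8.84922838e-05  9.43692444e-05 -9.11381252e-03] (322.02410888671875, 324.37451171875)
tip [ 0.40247328 -0.22713499  0.112     ] [ 0.00010038  0.00056776 -0.0008138 ] tip-hub tool [0.00018887 0.00047339]
tip width 0.008516996164084618
```

The tip sits 0.2/0.5 mm from the bore centre (play is 1.75 mm). I'll continue down.

Request:
apply_moves:
  steps: [-0.0003, -0.0003, -0.003, 0, 0, 0, 0.045, 0, 0, -0.005, 0, 0, 0, 0.045, 0, 0, -0.006, 0, 0, 0, 0.045, 0, 0, -0.006, 0, 0, 0, 0.045, 0, 0, -0.006, 0, 0, 0, 0.045, 0, 0, -0.006, 0, 0, 0, 0.045, 0, 0, -0.006, 0, 0, 0, 0.045, 0, 0, -0.006, 0, 0, 0, 0.045, 0, 0, -0.004, 0, 0, 0, 0.045, 0, 0, -0.003, 0, 0, 0, 0.045, 0, 0, 0, 0, 0, 0, 0.045]

```text
clock: 9.68
ee_pos: [0.4024, -0.2269, 0.0597]
eef_rot: [-0.0, 0.877, -0.48, -0.0]
contact_force: [-0.4, 0.1, -2.3]
opening: 0.626
```

Request:
apply_moves:
  steps: [0, 0, -0.001, 0, 0, 0, 0.045, 0, 0, -0.001, 0, 0, 0, 0.045, 0, 0, -0.001, 0, 0, 0, 0.045, 0, 0, -0.001, 0, 0, 0, 0.045, 0, 0, 0, 0, 0, 0, 0.045]

```text
clock: 10.1
ee_pos: [0.4026, -0.227, 0.0563]
eef_rot: [0.0, 0.877, -0.48, 0.0]
contact_force: [0.3, 0.3, -2.5]
opening: 0.629
```

Request:
apply_moves:
  steps: [0, 0, -0.0007, 0, 0, 0, 0.045, 0, 0, -0.0007, 0, 0, 0, 0.045, 0, 0, -0.0006, 0, 0, 0, 0.045, 0, 0, 0, 0, 0, 0, 0.045]

```text
clock: 10.43
ee_pos: [0.4027, -0.2271, 0.0551]
eef_rot: [0.0, 0.877, -0.48, 0.0]
contact_force: [-1.7, 2.4, 12.1]
opening: 0.627
```

Request:
apply_moves:
  steps: [0, 0, 0, 0, 0, 0, 0.072, 0, 0, 0, 0, 0, 0, 0.072, 0, 0, 0, 0, 0, 0, 0.072, 0, 0, 0, 0, 0, 0, 0.072, 0, 0, 0.008, 0, 0, 0, 0.072, 0, 0, 0.02, 0, 0, 0, 0.072, 0, 0, 0.03, 0, 0, 0, 0.072, 0, 0, 0.035, 0, 0, 0, 0.072]

```text
clock: 11.1
ee_pos: [0.4019, -0.2266, 0.148]
eef_rot: [-0.0, 0.877, -0.48, -0.001]
contact_force: [0.9, -0.6, -0.0]
opening: 0.85
```

```bash
python3 - <<'E'
from wm import *
st()
f=load("top0.npz"); P=zmap_pts(f)
sel=(f["z_map"]>0)&(P[...,2]>.03)&(P[...,2]<.5)&(P[...,1]<-.1)&(P[...,1]>-.52)&(P[...,0]>.5)
Q=P[sel]; print("box xmin",np.percentile(Q[:,0],[0,1,5]),"zmax",Q[:,2].max(), "near front z", Q[Q[:,0]<Q[:,0].min()+.03][:,2].max())
sel=(f["z_map"]>0)&(P[...,2]>.03)&(P[...,2]<.5)&(P[...,1]<-.48)&(P[...,0]<.6)&(P[...,0]>.3)
Q=P[sel]; print("gauge ymax",Q[:,1].max(),Q[np.argmax(Q[:,1])])
E
```

```text
t 11.1 pos [ 0.4019 -0.2266  0.148 ] psi -57.36 zax [-0.0023  0.0017 -1.    ] F [ 0.9 -0.6 -0. ] op 0.85 q [-0.657  0.383  2.04  -0.     0.721  0.345]
box xmin [0.60247903 0.60653796 0.61311806] zmax 0.21677203533055067 near front z 0.09808789157211317
gauge ymax -0.5353686088427436 [ 0.53769154 -0.53536861  0.03974739]
```

Request:
apply_moves:
  steps: [0.008, -0.02, 0, 0, 0, 0, 0.06, 0.0138, -0.034, 0, 0, 0, 0, 0.06, 0.0138, -0.034, 0, 0, 0, 0, 0.06, 0.0138, -0.034, 0, 0, 0, 0, 0.06, 0.0138, -0.034, -0.01, 0, 0, 0, 0.06, 0.0138, -0.034, -0.02, 0, 0, 0, 0.06, 0.0058, -0.015, -0.02, 0, 0, 0, 0.06, 0, 0, 0, 0, 0, 0, 0.06, 0, 0, 0, 0, 0, 0, 0.06]

```text
clock: 11.85
ee_pos: [0.4848, -0.4319, 0.0964]
eef_rot: [-0.0, 0.877, -0.48, -0.001]
contact_force: [-0.9, 1.0, 0.5]
opening: 0.702
```

```bash
python3 - <<'E'
from wm import *
from workcell import cams
s,f=wrist("w9"); st()
f["Tt"]=Ttool(s)
m=hsvmask(f["frame"],"brass"); 
p0=proj(f,(.4856,-.4317,.022)); print(p0)
p,e=hub(f,"brass",p0,.022,rmax=70); print("brass",np.round(p,4),np.round(totool(f,p),4),e)
g=cams.grab_frame("top"); cv2.imwrite("pics/t9.png",g["frame"]); np.savez("t9.npz",**g)
cr=g["frame"][200:320,160:320]; cv2.imwrite("pics/t9c.png",cv2.resize(cr,None,fx=5,fy=5,interpolation=cv2.INTER_CUBIC))
E
```

```text
t 11.9 pos [ 0.485  -0.4315  0.0975] psi -57.37 zax [-8.e-04  9.e-04 -1.e+00] F [0.5 0.8 0.1] op 0.696 q [-0.829  0.672  1.618  0.     0.853  0.172]
[322.81968453 243.94182189]
brass [ 0.4999 -0.4355  0.022 ] [ 0.0113 -0.0108  0.0744] ((342.99505615234375, 226.6059112548828), (3.192601203918457, 4.135962009429932), 90.66891479492188)
```

View pics/w9.png

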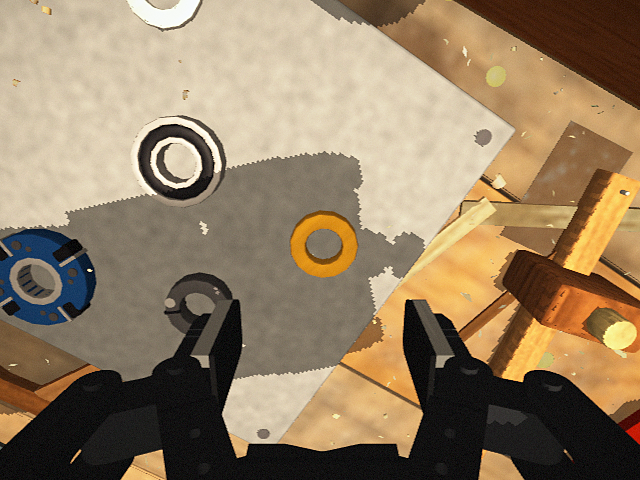

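View pics/t9c.png

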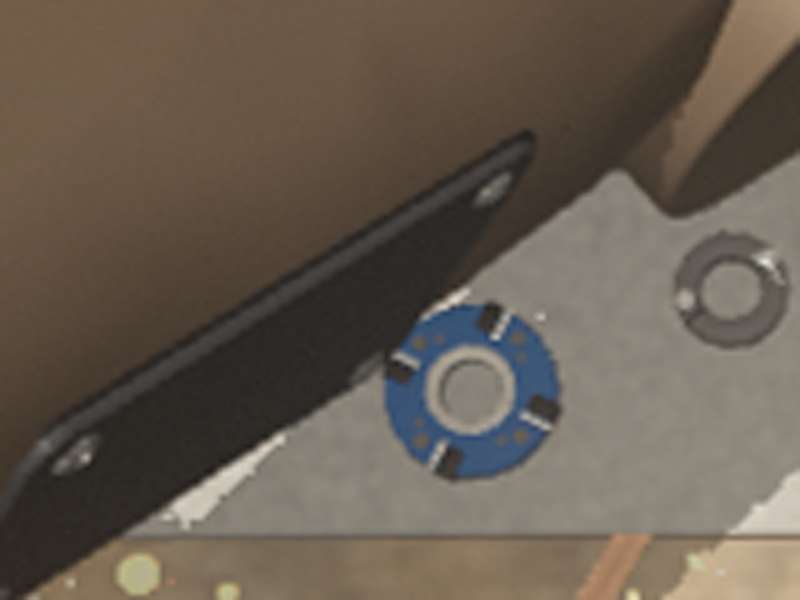

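```bash
python3 - <<'E'
from wm import *
f=load("w9.npz"); h=cv2.cvtColor(f["frame"],cv2.COLOR_BGR2HSV); print(h[244,300],h[265,324])
E
sed -i 's/if name=="brass": return .*/if name=="brass": return (H>10)\&(H<36)\&(S>150)\&(V>90)/' wm.py
python3 - <<'E'
from wm import *
f=load("w9.npz")
p,e=hub(f,"brass",(324,244),.022,rmax=36); print("brass",np.round(p,4),np.round(totool(f,p),4),e)
b,c,_=blob(f,hsvmask(f["frame"],"brass"),(324,244),.020,.019,rmax=40); print(b,c)
E
python3 - <<'E'
import sys; sys.path.insert(0,".")
from wm import *
from workcell import cams
g=cams.grab_frame("side"); np.savez("s10.npz",**g)
u,v=np.round(proj(g,(.4027,-.2272,.06))).astype(int)
cr=g["frame"][v-45:v+35,u-55:u+55]; cv2.imwrite("pics/s10c.png",cv2.resize(cr,None,fx=7,fy=7,interpolation=cv2.INTER_CUBIC))
E
```

```text
[ 18 229 216] [ 19 228 242]
brass [ 0.486  -0.4318  0.022 ] [ 0.0008 -0.0011  0.0744] ((323.4095153808594, 243.48411560058594), (31.658540725708008, 37.465328216552734), 88.46442413330078)
[ 0.48484089 -0.43255551  0.01909768] (323.5096130371094, 243.77883911132812)
```

View pics/s10c.png

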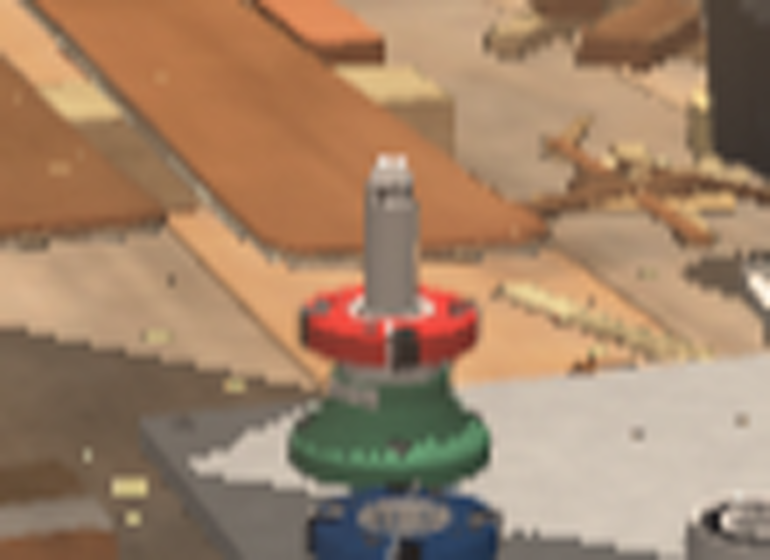

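The side view shows red level on the shoulder, at crop (390,330). Brass is at wrist pixel (323.5,243.6). I'll descend to it and look again before closing.

Request:
apply_moves:
  steps: [0, -0.0006, -0.012, 0, 0, 0, 0.056, 0, 0, -0.012, 0, 0, 0, 0.056, 0, 0, -0.013, 0, 0, 0, 0.056, 0, 0, -0.013, 0, 0, 0, 0.056, 0, 0, -0.012, 0, 0, 0, 0.056, 0, 0, -0.01, 0, 0, 0, 0.056, 0, 0, -0.006, 0, 0, 0, 0.056, 0, 0, -0.004, 0, 0, 0, 0.056, 0, 0, -0.002, 0, 0, 0, 0.056, 0, 0, 0, 0, 0, 0, 0.056, 0, 0, 0, 0, 0, 0, 0.056]

```text
clock: 12.92
ee_pos: [0.4855, -0.4327, 0.0137]
eef_rot: [0.0, 0.877, -0.48, 0.0]
contact_force: [0.5, 0.2, -0.5]
opening: 0.657
```

```bash
python3 - <<'E'
from wm import *
s,f=wrist("w11"); st(); f["Tt"]=Ttool(s)
p,e=hub(f,"brass",(322,325),.017,rmax=70); print("brass",np.round(p,4),np.round(totool(f,p),4),e)
b,c,_=blob(f,hsvmask(f["frame"],"brass"),(322,325),.017,.019,rmax=70); print(b,c)
q=ray_plane(f,c[0],c[1],.017); print(totool(f,q))
E
```

```text
t 12.97 pos [ 0.4855 -0.4328  0.0139] psi -57.35 zax [ 6.e-04 -7.e-04 -1.e+00] F [-0.6  0.5  0. ] op 0.655 q [-0.829  0.786  1.656 -0.     0.698  0.172]
brass [ 0.4847 -0.4325  0.017 ] [-0.0006  0.0005 -0.0033] ((320.5179443359375, 317.25213623046875), (40.01356887817383, 54.810482025146484), 90.28606414794922)
[ 0.48365796 -0.4331521   0.01994776] (320.56494140625, 319.1300354003906)
[-0.00062707  0.00130804 -0.00325628]
```

View pics/w11.png

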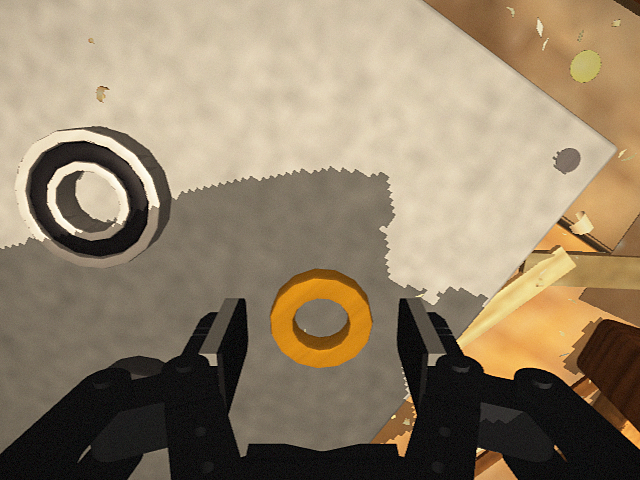

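Request:
apply_moves:
  steps: [-0.0005, -0.0003, 0, 0, 0, 0, 0.056, 0, 0, 0, 0, 0, 0, 0.028, 0, 0, 0, 0, 0, 0, 0.028, 0, 0, 0, 0, 0, 0, 0.028, 0, 0, 0, 0, 0, 0, 0.028, 0, 0, 0, 0, 0, 0, 0.028, 0, 0, 0, 0, 0, 0, 0.028]

```text
clock: 13.55
ee_pos: [0.485, -0.433, 0.0142]
eef_rot: [0.0, 0.877, -0.48, 0.0]
contact_force: [-1.1, 0.6, 4.9]
opening: 0.402
```

```bash
python3 - <<'E'
from wm import *
s,f=wrist("w12"); st(); f["Tt"]=Ttool(s)
p,e=hub(f,"brass",(322,325),.017,rmax=70); print("brass",np.round(p,4),np.round(totool(f,p),4),e)
E
```

```text
t 13.6 pos [ 0.4849 -0.433   0.0142] psi -57.35 zax [ 5.e-04 -7.e-04 -1.e+00] F [-0.8  0.6  5.8] op 0.404 q [-0.83   0.785  1.657 -0.     0.699  0.171]
brass [ 0.485  -0.4327  0.017 ] [-0.0002 -0.0001 -0.0028] ((321.70880126953125, 315.0975646972656), (40.02482986450195, 54.67031478881836), 88.60289764404297)
```

Request:
apply_moves:
  steps: [0, 0, 0.006, 0, 0, 0, 0.028, 0, 0, 0.02, 0, 0, 0, 0.028, 0, 0, 0.032, 0, 0, 0, 0.028, 0, 0, 0.034, 0, 0, 0, 0.028, 0, 0, 0.028, 0, 0, 0, 0.028, -0.0083, 0.0208, 0, 0, 0, 0, 0.028, -0.0137, 0.0343, 0, 0, 0, 0, 0.028, -0.0137, 0.0343, 0, 0, 0, 0, 0.028, -0.0137, 0.0343, 0, 0, 0, 0, 0.028, -0.0137, 0.0343, 0, 0, 0, 0, 0.028, -0.0137, 0.0343, 0, 0, 0, 0, 0.028, -0.0055, 0.0135, 0, 0, 0, 0, 0.028]

```text
clock: 14.6
ee_pos: [0.4002, -0.2233, 0.1337]
eef_rot: [-0.0, 0.878, -0.479, -0.001]
contact_force: [0.6, -0.3, -0.4]
opening: 0.404
```

Request:
apply_moves:
  steps: [0, 0, 0, 0, 0, 0, 0.028, 0, 0, -0.004, 0, 0, 0, 0.028, 0, 0, 0, 0, 0, 0, 0.028]

```text
clock: 14.85
ee_pos: [0.4031, -0.2278, 0.1292]
eef_rot: [0.0, 0.877, -0.48, 0.001]
contact_force: [-0.2, -0.4, -0.7]
opening: 0.398
```

```bash
python3 - <<'E'
from wm import *
st()
E
```

```text
t 14.85 pos [ 0.4031 -0.2278  0.1292] psi -57.36 zax [ 8.e-04 -7.e-04 -1.e+00] F [-0.2 -0.4 -0.7] op 0.398 q [-0.657  0.416  2.057 -0.     0.668  0.344]
```

Request:
apply_moves:
  steps: [-0.0002, 0.0003, -0.005, 0, 0, 0, 0.028, -0.0002, 0.0003, -0.006, 0, 0, 0, 0.028, 0, 0, -0.005, 0, 0, 0, 0.028, 0, 0, -0.003, 0, 0, 0, 0.028, 0, 0, 0, 0, 0, 0, 0.028, 0, 0, 0, 0, 0, 0, 0.028]

```text
clock: 15.35
ee_pos: [0.4021, -0.2265, 0.11]
eef_rot: [-0.0, 0.877, -0.48, -0.0]
contact_force: [-0.5, 0.7, -0.9]
opening: 0.403
```

```bash
python3 - <<'E'
from wm import *
s,f=wrist("w13"); st(); f["Tt"]=Ttool(s)
cr=f["frame"][250:390,250:400]; cv2.imwrite("pics/w13c.png",cv2.resize(cr,None,fx=5,fy=4.28,interpolation=cv2.INTER_CUBIC))
E
```

```text
t 15.4 pos [ 0.4022 -0.2266  0.1103] psi -57.36 zax [-1.e-04 -0.e+00 -1.e+00] F [-0.1  0.2  0.1] op 0.401 q [-0.656  0.448  2.076 -0.     0.617  0.345]
```

View pics/w13c.png

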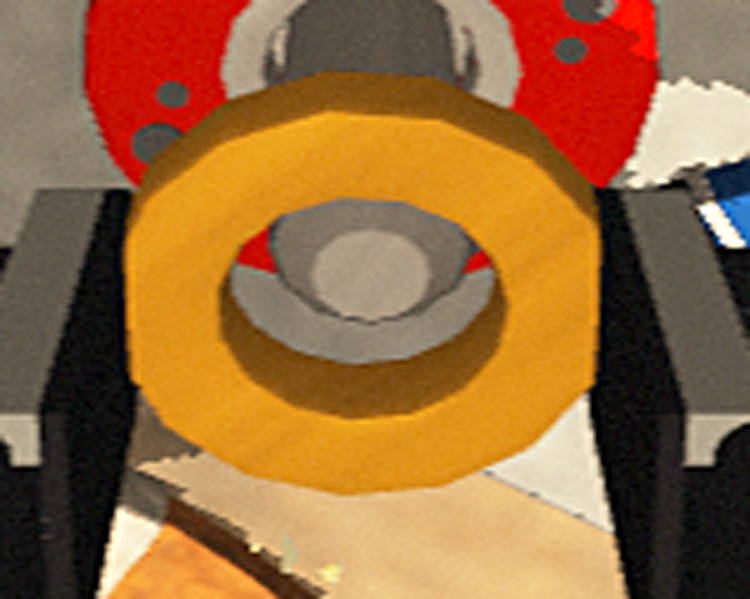

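```bash
python3 - <<'E'
from wm import *
f=load("w13.npz"); z=f["Tt"][2,3]
r=ray_plane(f,250+363.5/5,250+307.5/4.28,z-.0022+.010); t=ray_plane(f,250+371/5,250+275/4.28,.112)
print("ring",totool(f,r),"tip",totool(f,t),"diff world",(t-r)[:2],"tip world",t)
for du in (220,507): print(totool(f,ray_plane(f,250+du/5,250+307.5/4.28,z-.0022+.010))[0])
E
```

```text
ring [ 0.00015778 -0.00017299 -0.00780015] tip [ 7.36074554e-04 -2.09198360e-05 -1.96509721e-03] diff world [ 0.0001805 -0.0005668] tip world [ 0.40249498 -0.22712183  0.112     ]
-0.010235827397348499
0.010552024384941364
```

Request:
apply_moves:
  steps: [0.0002, -0.0005, -0.003, 0, 0, 0, 0.028, 0, 0, -0.006, 0, 0, 0, 0.028, 0, 0, -0.006, 0, 0, 0, 0.028, 0, 0, -0.006, 0, 0, 0, 0.028, 0, 0, -0.006, 0, 0, 0, 0.028, 0, 0, -0.006, 0, 0, 0, 0.028, 0, 0, -0.004, 0, 0, 0, 0.028, 0, 0, -0.002, 0, 0, 0, 0.028, 0, 0, 0, 0, 0, 0, 0.028]

```text
clock: 16.15
ee_pos: [0.4022, -0.2268, 0.0709]
eef_rot: [-0.0, 0.877, -0.48, -0.0]
contact_force: [0.4, 0.1, -1.2]
opening: 0.401
```

Request:
apply_moves:
  steps: [0, 0, -0.001, 0, 0, 0, 0.028, 0, 0, -0.001, 0, 0, 0, 0.028, 0, 0, -0.001, 0, 0, 0, 0.028, 0, 0, -0.0007, 0, 0, 0, 0.028, 0, 0, 0, 0, 0, 0, 0.028]

```text
clock: 16.57
ee_pos: [0.4023, -0.2269, 0.0677]
eef_rot: [0.0, 0.877, -0.48, 0.0]
contact_force: [0.1, -0.2, -1.0]
opening: 0.399
```

Request:
apply_moves:
  steps: [0, 0, -0.0007, 0, 0, 0, 0.028, 0, 0, -0.0007, 0, 0, 0, 0.028, 0, 0, 0, 0, 0, 0, 0.028]

```text
clock: 16.82
ee_pos: [0.4023, -0.2269, 0.0662]
eef_rot: [0.0, 0.877, -0.48, 0.0]
contact_force: [0.0, 1.1, -0.8]
opening: 0.398
```

Request:
apply_moves:
  steps: [0, 0, -0.0005, 0, 0, 0, 0.028, 0, 0, -0.0004, 0, 0, 0, 0.028, 0, 0, 0, 0, 0, 0, 0.028]

```text
clock: 17.07
ee_pos: [0.4024, -0.227, 0.0661]
eef_rot: [0.0, 0.877, -0.48, 0.0]
contact_force: [-2.5, 1.1, 12.9]
opening: 0.4
```

Brass is down: contact came at TCP z = 0.0661, as predicted. I'll release it and go to blue.

Request:
apply_moves:
  steps: [0, 0, 0, 0, 0, 0, 0.06, 0, 0, 0, 0, 0, 0, 0.06, 0, 0, 0, 0, 0, 0, 0.06, 0, 0, 0, 0, 0, 0, 0.06, 0, 0, 0.008, 0, 0, 0, 0.072, 0, 0, 0.02, 0, 0, 0, 0.072, 0, 0, 0.03, 0, 0, 0, 0.072, 0, 0, 0.022, 0, 0, 0, 0.072, -0.007, -0.027, 0, 0, 0, 0, 0.072, -0.007, -0.027, 0, 0, 0, 0, 0.072, -0.007, -0.026, -0.01, 0, 0, 0, 0.072, 0, 0, -0.02, 0, 0, 0, 0.072]

```text
clock: 18.07
ee_pos: [0.3817, -0.3113, 0.1174]
eef_rot: [0.001, 0.877, -0.481, 0.003]
contact_force: [0.5, 1.2, -0.7]
opening: 0.844
```

```bash
python3 - <<'E'
from wm import *
from workcell import cams
s,f=wrist("w14"); st(); f["Tt"]=Ttool(s)
p0=proj(f,(.3815,-.307,.024)); print(p0)
p,e=hub(f,"blue",p0,.024,rmax=70); print("blue",np.round(p,4),np.round(totool(f,p),4),e)
g=cams.grab_frame("side"); np.savez("s14.npz",**g)
u,v=np.round(proj(g,(.4027,-.2272,.06))).astype(int)
cr=g["frame"][v-45:v+35,u-55:u+55]; cv2.imwrite("pics/s14c.png",cv2.resize(cr,None,fx=7,fy=7,interpolation=cv2.INTER_CUBIC))
E
```

```text
t 18.12 pos [ 0.3803 -0.3082  0.1131] psi -57.5 zax [-7.e-04  6.e-04 -1.e+00] F [-2.4  1.3 -4.2] op 0.845 q [-0.816  0.473  2.008 -0.     0.662  0.188]
[314.62363124 231.26824697]
blue [ 0.3806 -0.3074  0.024 ] [-0.0045 -0.0011  0.0934] ((314.4606628417969, 232.80712890625), (48.09300231933594, 51.131385803222656), 93.64863586425781)
```

View pics/w14.png

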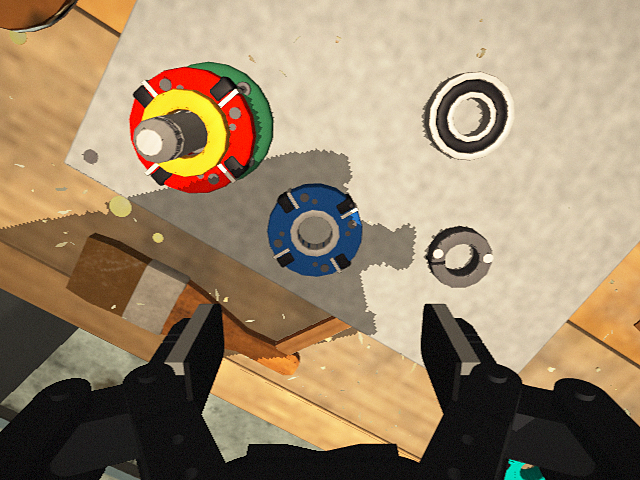

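View pics/s14c.png

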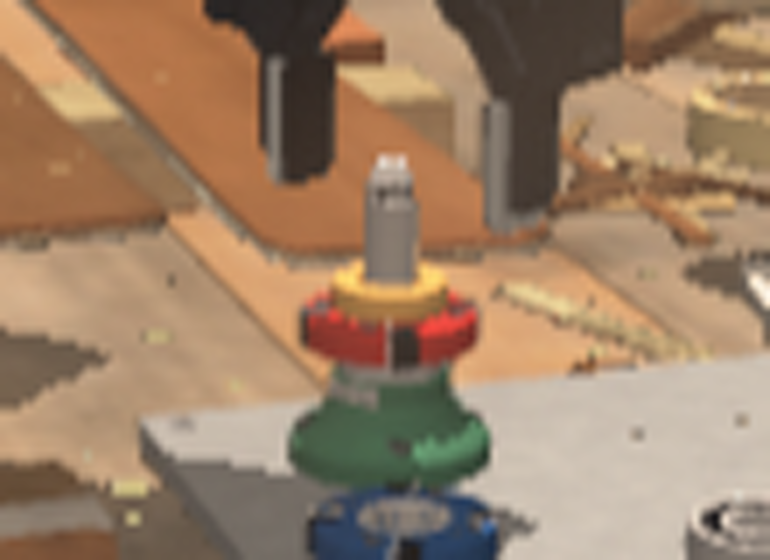

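Brass is flat on red. Now down to blue; I'll pause close above it for a settled look.

Request:
apply_moves:
  steps: [0, 0, -0.014, 0, 0, 0, 0.072, 0, 0, -0.016, 0, 0, 0, 0.072, 0, 0, -0.016, 0, 0, 0, 0.072, 0, 0, -0.014, 0, 0, 0, 0.072, 0, 0, -0.012, 0, 0, 0, 0.072, 0, 0, -0.008, 0, 0, 0, 0.072, 0, 0, -0.004, 0, 0, 0, 0.072, 0, 0, 0, 0, 0, 0, 0.072, 0, 0, 0, 0, 0, 0, 0.072]

```text
clock: 18.92
ee_pos: [0.3816, -0.3069, 0.0319]
eef_rot: [0.0, 0.877, -0.48, 0.0]
contact_force: [1.2, -0.2, 0.2]
opening: 0.839
```

```bash
python3 - <<'E'
from wm import *
s,f=wrist("w15"); st(); f["Tt"]=Ttool(s)
p0=proj(f,(.3815,-.307,.024)); print(p0)
p,e=hub(f,"blue",p0,.024,rmax=130); print("blue",np.round(p,4),np.round(totool(f,p),4),e)
E
```

```text
t 18.97 pos [ 0.3816 -0.307   0.0321] psi -57.34 zax [ 5.e-04 -6.e-04 -1.e+00] F [-0.4  0.4 -0.3] op 0.84 q [-0.812  0.619  2.061 -0.     0.461  0.188]
[322.32496456 302.26647311]
blue [ 0.3809 -0.3072  0.024 ] [-0.0002  0.0008  0.0079] ((321.8260192871094, 303.6937561035156), (66.62275695800781, 74.53590393066406), 89.97364044189453)
```

View pics/w15.png

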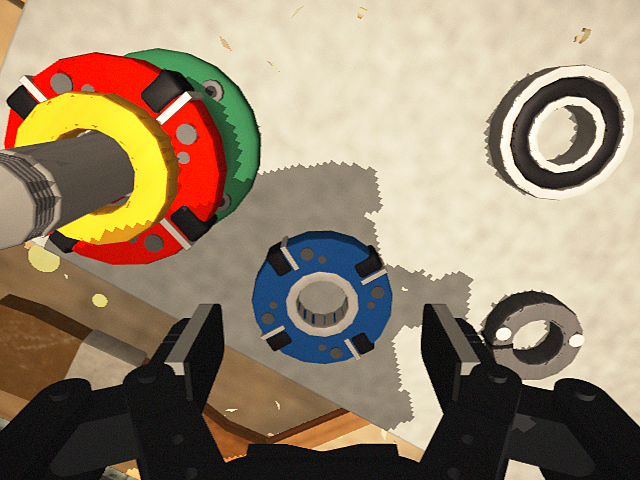

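Request:
apply_moves:
  steps: [-0.0005, -0.0003, -0.006, 0, 0, 0, 0.07, 0, 0, -0.006, 0, 0, 0, 0.07, 0, 0, -0.004, 0, 0, 0, 0.07, 0, 0, -0.0025, 0, 0, 0, 0.07, 0, 0, 0, 0, 0, 0, 0.07, 0, 0, 0, 0, 0, 0, 0.045, 0, 0, 0, 0, 0, 0, 0.045, 0, 0, 0, 0, 0, 0, 0.045, 0, 0, 0, 0, 0, 0, 0.045, 0, 0, 0, 0, 0, 0, 0.045, 0, 0, 0, 0, 0, 0, 0.045]

```text
clock: 19.88
ee_pos: [0.3809, -0.3073, 0.0137]
eef_rot: [0.0, 0.877, -0.48, 0.0]
contact_force: [-3.4, 1.8, 11.5]
opening: 0.637
```

```bash
python3 - <<'E'
from wm import *
s,f=wrist("w16"); st(); f["Tt"]=Ttool(s)
p0=proj(f,(.3812,-.307,.024))
p,e=hub(f,"blue",p0,.024,rmax=130); print("blue",np.round(p,4),np.round(totool(f,p),4),e)
E
```

```text
t 19.93 pos [ 0.3808 -0.3073  0.0137] psi -57.33 zax [ 4.e-04 -6.e-04 -1.e+00] F [-1.9  1.3 10.5] op 0.63 q [-0.814  0.655  2.069 -0.     0.417  0.187]
blue [ 0.3809 -0.307   0.024 ] [-0.0002 -0.0002 -0.0103] ((321.7303161621094, 325.4765625), (73.1652603149414, 82.7315673828125), 90.27562713623047)
```

Request:
apply_moves:
  steps: [0, 0, 0.006, 0, 0, 0, 0.045, 0, 0, 0.018, 0, 0, 0, 0.045, 0, 0, 0.03, 0, 0, 0, 0.045, 0, 0, 0.034, 0, 0, 0, 0.045, 0, 0, 0.032, 0, 0, 0, 0.045, 0.003, 0.0115, 0, 0, 0, 0, 0.045, 0.0075, 0.028, 0, 0, 0, 0, 0.045, 0.0075, 0.028, 0, 0, 0, 0, 0.045, 0.0034, 0.0126, 0, 0, 0, 0, 0.045, 0, 0, 0, 0, 0, 0, 0.045, 0, 0, 0, 0, 0, 0, 0.045, 0, 0, 0, 0, 0, 0, 0.045]

```text
clock: 20.93
ee_pos: [0.4023, -0.2276, 0.1328]
eef_rot: [0.0, 0.877, -0.48, 0.0]
contact_force: [1.2, -0.9, -0.9]
opening: 0.629
```

Request:
apply_moves:
  steps: [0, 0.0003, -0.005, 0, 0, 0, 0.045, 0, 0, -0.007, 0, 0, 0, 0.045, 0, 0, -0.006, 0, 0, 0, 0.045, 0, 0, -0.003, 0, 0, 0, 0.045, 0, 0, -0.002, 0, 0, 0, 0.045, 0, 0, 0, 0, 0, 0, 0.045, 0, 0, 0, 0, 0, 0, 0.045]

```text
clock: 21.52
ee_pos: [0.4022, -0.2269, 0.1097]
eef_rot: [-0.0, 0.877, -0.48, -0.0]
contact_force: [-0.0, -0.1, -0.6]
opening: 0.633
```

```bash
python3 - <<'E'
from wm import *
s,f=wrist("w17"); st(); f["Tt"]=Ttool(s)
z=s["ee_pos"][2]
p,e=hub(f,"blue",(322,325),z-.0017+.012,rmax=130); print("blue",np.round(p,4),np.round(totool(f,p),4),e)
cr=f["frame"][250:390,250:400]; cv2.imwrite("pics/w17c.png",cv2.resize(cr,None,fx=5,fy=4.28,interpolation=cv2.INTER_CUBIC))
E
```

```text
t 21.57 pos [ 0.4023 -0.2269  0.1099] psi -57.36 zax [ 1.e-04 -1.e-04 -1.e+00] F [-0.  -0.6 -0.7] op 0.626 q [-0.657  0.449  2.076 -0.     0.616  0.344]
blue [ 0.4023 -0.2267  0.12  ] [-0.0001 -0.0002 -0.0103] ((321.9898681640625, 325.26434326171875), (72.97403717041016, 82.6714859008789), 90.0523452758789)
```

View pics/w17c.png

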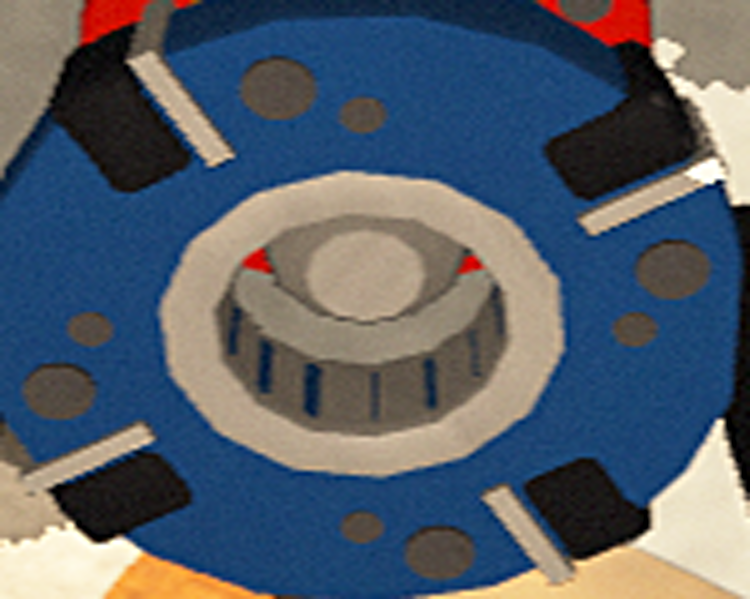

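```bash
python3 - <<'E'
from wm import *
f=load("w17.npz")
t=ray_plane(f,250+366/5,250+275/4.28,.112); p,e=hub(f,"blue",(322,325),f["Tt"][2,3]-.0017+.012); print(t,totool(f,t),(t-p)[:2])
E
```

```text
[ 0.4025468  -0.22710075  0.112     ] [ 0.00035912 -0.00018337 -0.00225795] [ 0.000198   -0.00041856]
```

Request:
apply_moves:
  steps: [0.0002, -0.0004, -0.003, 0, 0, 0, 0.045, 0, 0, -0.006, 0, 0, 0, 0.045, 0, 0, -0.006, 0, 0, 0, 0.045, 0, 0, -0.006, 0, 0, 0, 0.045, 0, 0, -0.006, 0, 0, 0, 0.045, 0, 0, -0.003, 0, 0, 0, 0.045, 0, 0, 0, 0, 0, 0, 0.045, 0, 0, -0.001, 0, 0, 0, 0.045, 0, 0, -0.001, 0, 0, 0, 0.045, 0, 0, -0.001, 0, 0, 0, 0.045, 0, 0, 0, 0, 0, 0, 0.045]

```text
clock: 22.48
ee_pos: [0.4025, -0.2273, 0.0769]
eef_rot: [0.0, 0.877, -0.48, 0.0]
contact_force: [-0.6, -0.0, -0.9]
opening: 0.626
```

Request:
apply_moves:
  steps: [0, 0, -0.0007, 0, 0, 0, 0.045, 0, 0, -0.0006, 0, 0, 0, 0.045, 0, 0, 0, 0, 0, 0, 0.045]

```text
clock: 22.73
ee_pos: [0.4025, -0.2273, 0.0758]
eef_rot: [0.0, 0.877, -0.48, 0.0]
contact_force: [-0.2, 0.1, 0.8]
opening: 0.629
```

Request:
apply_moves:
  steps: [0, 0, -0.0004, 0, 0, 0, 0.045, 0, 0, -0.0004, 0, 0, 0, 0.045, 0, 0, 0, 0, 0, 0, 0.045]

```text
clock: 22.98
ee_pos: [0.4026, -0.2273, 0.0756]
eef_rot: [0.0, 0.877, -0.48, 0.001]
contact_force: [-1.4, 2.3, 15.3]
opening: 0.628
```

Request:
apply_moves:
  steps: [0, 0, 0, 0, 0, 0, 0.07, 0, 0, 0, 0, 0, 0, 0.07, 0, 0, 0, 0, 0, 0, 0.07, 0, 0, 0, 0, 0, 0, 0.07, 0, 0, 0.008, 0, 0, 0, 0.072, 0, 0, 0.02, 0, 0, 0, 0.072, 0, 0, 0.03, 0, 0, 0, 0.072, 0, 0, 0.012, 0, 0, 0, 0.072]

```text
clock: 23.65
ee_pos: [0.403, -0.2276, 0.1477]
eef_rot: [0.0, 0.877, -0.48, 0.001]
contact_force: [-0.2, 0.1, 1.1]
opening: 0.839
```

```bash
cat >> wm.py <<'E'
def seal(f,near,z,rmax=60,thr=75):
    """black seal annulus of the bearing (top face): outer ellipse centre -> plane z"""
    h=cv2.cvtColor(f["frame"],cv2.COLOR_BGR2HSV); m=((h[...,2]<thr)*255).astype(np.uint8)
    k=np.zeros_like(m); cv2.circle(k,(int(near[0]),int(near[1])),rmax,255,-1); m&=k
    m=cv2.morphologyEx(m,cv2.MORPH_OPEN,np.ones((3,3),np.uint8))
    cs,_=cv2.findContours(m,cv2.RETR_EXTERNAL,cv2.CHAIN_APPROX_NONE)
    c=max(cs,key=cv2.contourArea); e=cv2.fitEllipse(cv2.convexHull(c))
    return ray_plane(f,e[0][0],e[0][1],z),e
E
python3 - <<'E'
from wm import *
st()
for n,near,r in (("w9",(178,160),33),("w14",(469,117),33),("w15",(568,133),55)):
    f=load(n+".npz"); p,e=seal(f,near,.024,r); print(n,np.round(p,4),e)
E
```

```text
t 23.65 pos [ 0.403  -0.2276  0.1477] psi -57.35 zax [ 0.002  -0.0016 -1.    ] F [-0.2  0.1  1.1] op 0.839 q [-0.657  0.384  2.04  -0.     0.715  0.344]
w9 [ 0.484  -0.3445  0.024 ] ((177.11944580078125, 160.75411987304688), (58.37606430053711, 67.09286499023438), 140.7186737060547)
w14 [ 0.4819 -0.3442  0.024 ] ((471.0653076171875, 117.87210845947266), (60.02505874633789, 66.41887664794922), 18.183319091796875)
w15 [ 0.4835 -0.3436  0.024 ] ((567.9732666015625, 132.20608520507812), (98.68911743164062, 111.53169250488281), 29.631214141845703)
```

Request:
apply_moves:
  steps: [0.0113, -0.0166, 0, 0, 0, 0, 0.066, 0.0226, -0.0333, 0, 0, 0, 0, 0.066, 0.0226, -0.0333, 0, 0, 0, 0, 0.066, 0.0225, -0.0333, -0.015, 0, 0, 0, 0.066, 0, 0, -0.024, 0, 0, 0, 0.066, 0, 0, -0.025, 0, 0, 0, 0.066, 0, 0, -0.022, 0, 0, 0, 0.066, 0, 0, -0.016, 0, 0, 0, 0.066, 0, 0, -0.009, 0, 0, 0, 0.066, 0, 0, -0.004, 0, 0, 0, 0.066, 0, 0, 0, 0, 0, 0, 0.066, 0, 0, 0, 0, 0, 0, 0.066]

```text
clock: 24.65
ee_pos: [0.4811, -0.343, 0.0311]
eef_rot: [0.0, 0.877, -0.48, 0.001]
contact_force: [-0.4, 0.3, 0.7]
opening: 0.775
```

```bash
python3 - <<'E'
from wm import *
from workcell import cams
s,f=wrist("w18"); st(); f["Tt"]=Ttool(s)
p0=proj(f,(.482,-.344,.024)); print(p0)
p,e=seal(f,p0,.024,62); print("bearing",np.round(p,4),np.round(totool(f,p),4),e)
g=cams.grab_frame("side"); np.savez("s18.npz",**g)
u,v=np.round(proj(g,(.4027,-.2272,.06))).astype(int)
cr=g["frame"][v-45:v+35,u-55:u+55]; cv2.imwrite("pics/s18c.png",cv2.resize(cr,None,fx=7,fy=7,interpolation=cv2.INTER_CUBIC))
E
```

```text
t 24.7 pos [ 0.4812 -0.3431  0.0313] psi -57.35 zax [ 0.0012 -0.0011 -1.    ] F [-0.8 -0.6  0.4] op 0.77 q [-0.731  0.704  1.808 -0.     0.628  0.27 ]
[325.47340785 302.50279405]
bearing [ 0.4837 -0.3433  0.024 ] [ 0.0016 -0.002   0.0071] ((326.1827697753906, 298.3653564453125), (86.9679946899414, 97.4417495727539), 90.0464096069336)
```

View pics/w18.png

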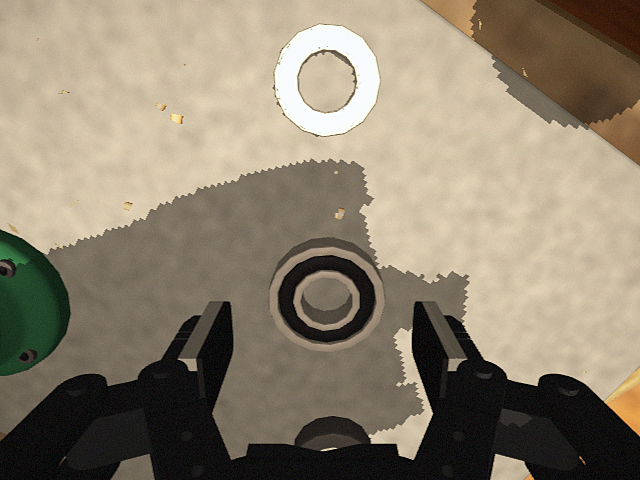

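View pics/s18c.png

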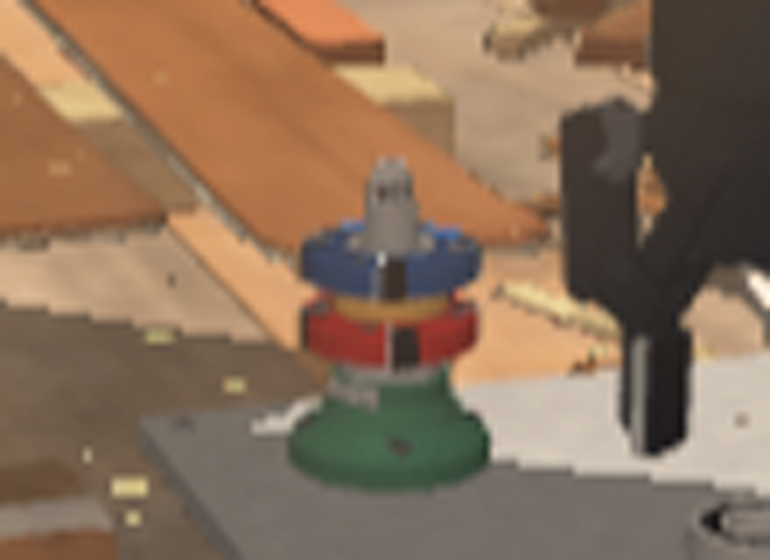

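Stack reads red, brass, blue, all level. The bearing is 1.7/-2.1 mm off in tool axes, so I'll correct, descend and grip.

Request:
apply_moves:
  steps: [0.0025, -0.0003, -0.004, 0, 0, 0, 0.064, 0, 0, -0.006, 0, 0, 0, 0.064, 0, 0, -0.005, 0, 0, 0, 0.064, 0, 0, -0.003, 0, 0, 0, 0.064, 0, 0, 0, 0, 0, 0, 0.064, 0, 0, 0, 0, 0, 0, 0.064]

```text
clock: 25.25
ee_pos: [0.4832, -0.343, 0.0119]
eef_rot: [-0.0, 0.877, -0.48, -0.0]
contact_force: [0.6, -0.3, -0.7]
opening: 0.752
```

```bash
python3 - <<'E'
from wm import *
s,f=wrist("w19"); st(); f["Tt"]=Ttool(s)
p0=proj(f,(.4838,-.3434,.024)); print(p0)
p,e=seal(f,p0,.024,66); print("bearing",np.round(p,4),np.round(totool(f,p),4),e)
E
```

```text
t 25.3 pos [ 0.4832 -0.3431  0.0121] psi -57.35 zax [-2.e-04  1.e-04 -1.e+00] F [-0.3  0.6 -0.1] op 0.752 q [-0.729  0.736  1.809 -0.     0.596  0.272]
[324.19216649 327.78726284]
bearing [ 0.4838 -0.3432  0.024 ] [ 0.0005 -0.0005 -0.0121] ((323.6736755371094, 327.4308776855469), (94.80776977539062, 109.0641860961914), 90.08868408203125)
```

Request:
apply_moves:
  steps: [0.0005, 0.0003, 0.001, 0, 0, 0, 0.06, 0, 0, 0, 0, 0, 0, 0.036, 0, 0, 0, 0, 0, 0, 0.036, 0, 0, 0, 0, 0, 0, 0.036, 0, 0, 0, 0, 0, 0, 0.036, 0, 0, 0, 0, 0, 0, 0.036, 0, 0, 0, 0, 0, 0, 0.036]

```text
clock: 25.88
ee_pos: [0.4841, -0.343, 0.0143]
eef_rot: [0.0, 0.877, -0.48, 0.001]
contact_force: [-1.6, 1.6, 9.1]
opening: 0.516
```

```bash
python3 - <<'E'
from wm import *
s,f=wrist("w20"); st(); f["Tt"]=Ttool(s)
p0=proj(f,(.4838,-.3432,.024)); print(p0)
p,e=seal(f,p0,.024,50); print("bearing",np.round(p,4),np.round(totool(f,p),4),e)
cr=f["frame"][240:400,220:420]; cv2.imwrite("pics/w20c.png",cv2.resize(cr,None,fx=4,fy=3.75,interpolation=cv2.INTER_CUBIC))
E
```

```text
t 25.93 pos [ 0.4841 -0.343   0.0143] psi -57.35 zax [ 0.001 -0.001 -1.   ] F [-1.7  2.   9.8] op 0.513 q [-0.728  0.733  1.808 -0.     0.599  0.273]
[322.4051605  325.73654792]
bearing [ 0.4838 -0.3431  0.024 ] [-0.0001  0.0002 -0.0097] ((322.0960693359375, 325.5545959472656), (94.21456146240234, 101.19222259521484), 88.75169372558594)
```

View pics/w20c.png

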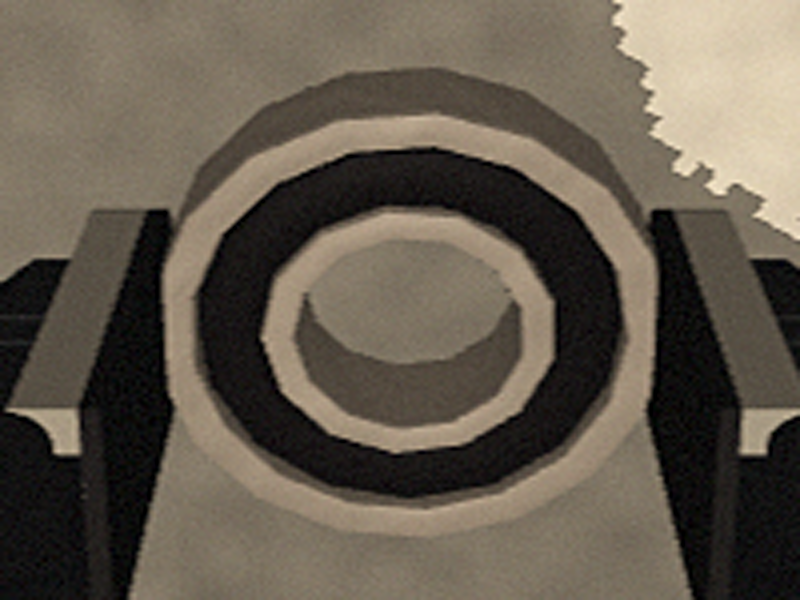

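Request:
apply_moves:
  steps: [0, 0, 0.006, 0, 0, 0, 0.036, 0, 0, 0.018, 0, 0, 0, 0.036, 0, 0, 0.03, 0, 0, 0, 0.036, 0, 0, 0.034, 0, 0, 0, 0.036, 0, 0, 0.032, 0, 0, 0, 0.036, -0.0116, 0.0166, 0, 0, 0, 0, 0.036, -0.0233, 0.0331, 0, 0, 0, 0, 0.036, -0.0233, 0.0331, 0, 0, 0, 0, 0.036, -0.0174, 0.0248, 0, 0, 0, 0, 0.036, -0.006, 0.0083, 0, 0, 0, 0, 0.036, 0, 0, 0, 0, 0, 0, 0.036, 0, 0, 0, 0, 0, 0, 0.036]

```text
clock: 26.93
ee_pos: [0.403, -0.2275, 0.1338]
eef_rot: [0.0, 0.877, -0.48, 0.001]
contact_force: [0.5, -0.4, -1.5]
opening: 0.51
```

Request:
apply_moves:
  steps: [-0.0002, 0.0001, -0.005, 0, 0, 0, 0.036, 0, 0, -0.007, 0, 0, 0, 0.036, 0, 0, -0.006, 0, 0, 0, 0.036, 0, 0, -0.0035, 0, 0, 0, 0.036, 0, 0, -0.002, 0, 0, 0, 0.036, 0, 0, 0, 0, 0, 0, 0.036, 0, 0, 0, 0, 0, 0, 0.036]

```text
clock: 27.52
ee_pos: [0.402, -0.2268, 0.1095]
eef_rot: [-0.0, 0.877, -0.48, -0.0]
contact_force: [-0.1, 0.1, -1.0]
opening: 0.513
```

```bash
python3 - <<'E'
from wm import *
s,f=wrist("w21"); st(); f["Tt"]=Ttool(s)
z=s["ee_pos"][2]
p,e=seal(f,(322,325.5),z-.0023+.012,50); print("bearing",np.round(p,4),np.round(totool(f,p),4),e)
cr=f["frame"][250:390,250:400]; cv2.imwrite("pics/w21c.png",cv2.resize(cr,None,fx=5,fy=4.28,interpolation=cv2.INTER_CUBIC))
E
```

```text
t 27.57 pos [ 0.4021 -0.2269  0.1097] psi -57.36 zax [ 0.e+00 -1.e-04 -1.e+00] F [-0.4 -0.4 -1.2] op 0.513 q [-0.657  0.449  2.077 -0.     0.616  0.344]
bearing [ 0.4019 -0.2268  0.1192] [-0.0001  0.0001 -0.0097] ((322.0609436035156, 325.3053283691406), (94.041259765625, 101.23007202148438), 88.4298095703125)
```

View pics/w21c.png

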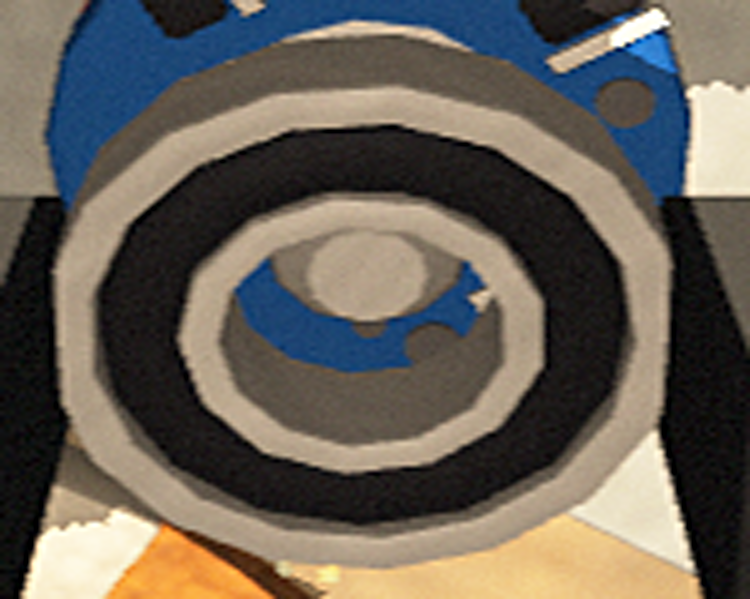

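```bash
python3 - <<'E'
from wm import *
f=load("w21.npz")
t=ray_plane(f,250+368/5,250+275/4.28,.112); p,e=seal(f,(322,325.5),f["Tt"][2,3]-.0023+.012,50); print(t,totool(f,t),(t-p)[:2])
E
```

```text
[ 0.40254852 -0.2271041   0.112     ] [ 0.0005078  -0.00030344 -0.00247416] [ 0.00067619 -0.00025714]
```

Request:
apply_moves:
  steps: [0.0006, -0.0003, -0.002, 0, 0, 0, 0.036, 0, 0, -0.005, 0, 0, 0, 0.036, 0, 0, -0.005, 0, 0, 0, 0.036, 0, 0, -0.004, 0, 0, 0, 0.036, 0, 0, -0.001, 0, 0, 0, 0.036, 0, 0, 0, 0, 0, 0, 0.036, 0, 0, -0.001, 0, 0, 0, 0.036, 0, 0, -0.001, 0, 0, 0, 0.036, 0, 0, -0.001, 0, 0, 0, 0.036, 0, 0, 0, 0, 0, 0, 0.036]

```text
clock: 28.4
ee_pos: [0.4026, -0.2271, 0.0897]
eef_rot: [0.0, 0.877, -0.48, 0.0]
contact_force: [1.1, 0.5, -1.9]
opening: 0.51
```

Request:
apply_moves:
  steps: [0, 0, -0.0007, 0, 0, 0, 0.036, 0, 0, -0.0006, 0, 0, 0, 0.036, 0, 0, 0, 0, 0, 0, 0.036]

```text
clock: 28.65
ee_pos: [0.4027, -0.2271, 0.0884]
eef_rot: [0.0, 0.877, -0.48, 0.0]
contact_force: [0.3, 0.8, -0.3]
opening: 0.511
```

Request:
apply_moves:
  steps: [0, 0, -0.0004, 0, 0, 0, 0.036, 0, 0, -0.0004, 0, 0, 0, 0.036, 0, 0, 0, 0, 0, 0, 0.036]

```text
clock: 28.9
ee_pos: [0.4027, -0.2272, 0.0883]
eef_rot: [0.0, 0.877, -0.48, 0.0]
contact_force: [-0.5, 0.9, 10.8]
opening: 0.515
```

Bearing is down at 0.0883, as predicted. Release and go to the collar.

Request:
apply_moves:
  steps: [0, 0, 0, 0, 0, 0, 0.062, 0, 0, 0, 0, 0, 0, 0.062, 0, 0, 0, 0, 0, 0, 0.062, 0, 0, 0, 0, 0, 0, 0.062, 0, 0, 0.008, 0, 0, 0, 0.066, 0, 0, 0.022, 0, 0, 0, 0.066, 0, 0, 0.026, 0, 0, 0, 0.066, 0.0015, -0.0205, 0, 0, 0, 0, 0.06, 0.003, -0.041, 0, 0, 0, 0, 0.06, 0.003, -0.041, 0, 0, 0, 0, 0.06, 0.003, -0.041, 0, 0, 0, 0, 0.056, 0.0014, -0.0206, -0.01, 0, 0, 0, 0.056]

```text
clock: 29.9
ee_pos: [0.4151, -0.3958, 0.1356]
eef_rot: [0.001, 0.877, -0.48, 0.002]
contact_force: [-0.6, 0.2, -0.3]
opening: 0.653
```

Request:
apply_moves:
  steps: [0, 0, -0.024, 0, 0, 0, 0.056, 0, 0, -0.025, 0, 0, 0, 0.056, 0, 0, -0.022, 0, 0, 0, 0.056, 0, 0, -0.016, 0, 0, 0, 0.056, 0, 0, -0.009, 0, 0, 0, 0.056, 0, 0, -0.004, 0, 0, 0, 0.056, 0, 0, 0, 0, 0, 0, 0.056, 0, 0, 0, 0, 0, 0, 0.056]

```text
clock: 30.57
ee_pos: [0.4148, -0.3914, 0.0344]
eef_rot: [0.0, 0.877, -0.48, 0.0]
contact_force: [0.1, 0.2, 0.7]
opening: 0.655
```

```bash
python3 - <<'E'
from wm import *
from workcell import cams
s,f=wrist("w22"); st(); f["Tt"]=Ttool(s)
p0=proj(f,(.4146,-.3913,.024)); print(p0)
g=cams.grab_frame("side"); np.savez("s22.npz",**g)
u,v=np.round(proj(g,(.4027,-.2272,.06))).astype(int)
cr=g["frame"][v-45:v+35,u-55:u+55]; cv2.imwrite("pics/s22c.png",cv2.resize(cr,None,fx=7,fy=7,interpolation=cv2.INTER_CUBIC))
E
```

```text
t 30.62 pos [ 0.4149 -0.3915  0.0347] psi -57.35 zax [ 9.0e-04 -1.2e-03 -1.0e+00] F [ 0.4  0.5 -0.2] op 0.656 q [-0.872  0.68   1.86  -0.     0.601  0.129]
[321.614822   299.29580464]
```

View pics/w22.png

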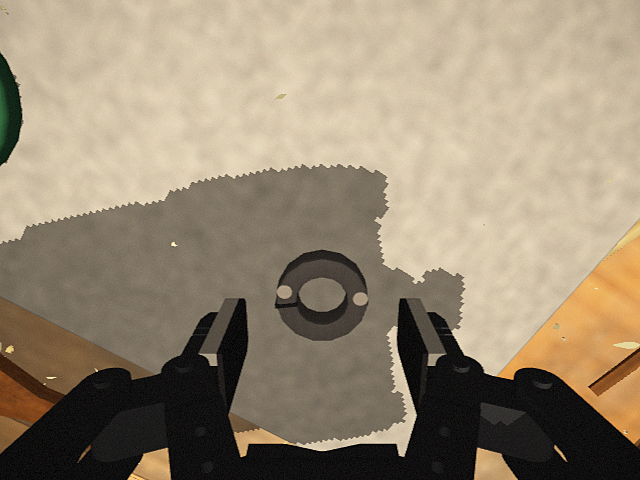

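View pics/s22c.png

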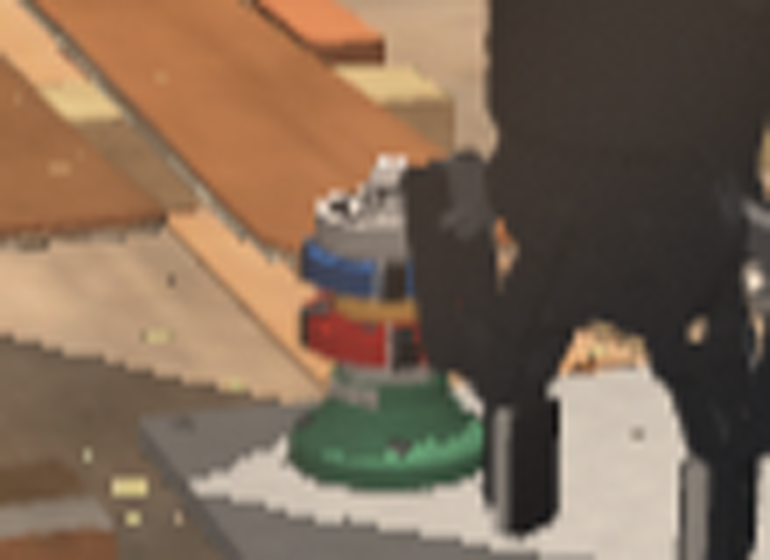

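```bash
cat >> wm.py <<'E'
def dark_ring(f,near,zmid,rmax,thr):
    h=cv2.cvtColor(f["frame"],cv2.COLOR_BGR2HSV); m=((h[...,2]<thr)*255).astype(np.uint8)
    k=np.zeros_like(m); cv2.circle(k,(int(near[0]),int(near[1])),rmax,255,-1); m&=k
    m=cv2.morphologyEx(m,cv2.MORPH_CLOSE,np.ones((5,5),np.uint8))
    cs,hh=cv2.findContours(m,cv2.RETR_CCOMP,cv2.CHAIN_APPROX_NONE)
    c=max(cs,key=cv2.contourArea); hull=cv2.convexHull(c); M=cv2.moments(hull); o=(M["m10"]/M["m00"],M["m01"]/M["m00"])
    inner=[c2 for c2,q in zip(cs,hh[0]) if q[3]>=0]
    i=max(inner,key=cv2.contourArea) if inner else None
    r=dict(outer_px=o,outer=ray_plane(f,*o,zmid),bbox=cv2.boundingRect(hull))
    if i is not None:
        M=cv2.moments(cv2.convexHull(i)); ip=(M["m10"]/M["m00"],M["m01"]/M["m00"]); r.update(inner_px=ip,inner=ray_plane(f,*ip,zmid),ibox=cv2.boundingRect(i))
    return r
E
python3 - <<'E'
from wm import *
f=load("w22.npz"); h=cv2.cvtColor(f["frame"],cv2.COLOR_BGR2HSV); print(h[330,322],h[275,322],h[355,322],h[240,322],h[290,322])
for thr in (85,95):
    r=dark_ring(f,(322,296),.018,55,thr)
    for k,v in r.items(): print(k,np.round(v,4))
    print("tool outer",totool(f,r["outer"]),"inner",totool(f,r["inner"]) if "inner" in r else None)
E
```

```text
[ 9 34 74] [ 6 51 70] [ 20  59 126] [ 21  58 124] [ 17  56 124]
outer_px [321.4155 295.2035]
outer [ 0.4136 -0.3919  0.018 ]
bbox [275 250  93  91]
inner_px [321.5279 294.1173]
inner [ 0.414  -0.3916  0.018 ]
ibox [298 277  48  36]
tool outer [-0.00031657  0.00125013  0.01642964] inner [-0.00026968  0.0007487   0.01642974]
outer_px [321.4755 295.2064]
outer [ 0.4136 -0.3919  0.018 ]
bbox [275 250  94  91]
inner_px [321.6303 294.1522]
inner [ 0.414  -0.3917  0.018 ]
ibox [298 277  48  36]
tool outer [-0.0002915   0.00125149  0.01642966] inner [-0.0002269   0.00076482  0.01642978]
```

Request:
apply_moves:
  steps: [-0.0005, -0.0003, -0.004, 0, 0, 0, 0.056, 0, 0, -0.007, 0, 0, 0, 0.056, 0, 0, -0.006, 0, 0, 0, 0.056, 0, 0, -0.0035, 0, 0, 0, 0.056, 0, 0, 0, 0, 0, 0, 0.056, 0, 0, 0, 0, 0, 0, 0.028, 0, 0, 0, 0, 0, 0, 0.028, 0, 0, 0, 0, 0, 0, 0.028, 0, 0, 0, 0, 0, 0, 0.028, 0, 0, 0, 0, 0, 0, 0.028, 0, 0, 0, 0, 0, 0, 0.028, 0, 0, 0, 0, 0, 0, 0.028]

```text
clock: 31.67
ee_pos: [0.4141, -0.3916, 0.0135]
eef_rot: [0.0, 0.877, -0.48, 0.0]
contact_force: [-1.2, 1.2, 5.9]
opening: 0.407
```

```bash
python3 - <<'E'
from wm import *
s,f=wrist("w23"); st(); f["Tt"]=Ttool(s)
r=dark_ring(f,(322,322),.018,50,90)
for k,v in r.items(): print(k,np.round(v,4))
print("inner",totool(f,r["inner"]) if "inner" in r else None)
cr=f["frame"][240:400,220:420]; cv2.imwrite("pics/w23c.png",cv2.resize(cr,None,fx=4,fy=3.75,interpolation=cv2.INTER_CUBIC))
E
```

```text
t 31.72 pos [ 0.4141 -0.3916  0.0135] psi -57.35 zax [ 4.e-04 -5.e-04 -1.e+00] F [-1.4  1.7  6.3] op 0.408 q [-0.873  0.715  1.868 -0.     0.558  0.128]
outer_px [321.9439 321.3018]
outer [ 0.4127 -0.3923  0.018 ]
bbox [272 272 100  98]
inner_px [321.8109 317.5216]
inner [ 0.414  -0.3914  0.018 ]
ibox [296 299  53  38]
inner [-1.62846003e-04 -7.80331535e-05 -4.51245698e-03]
```

View pics/w23c.png

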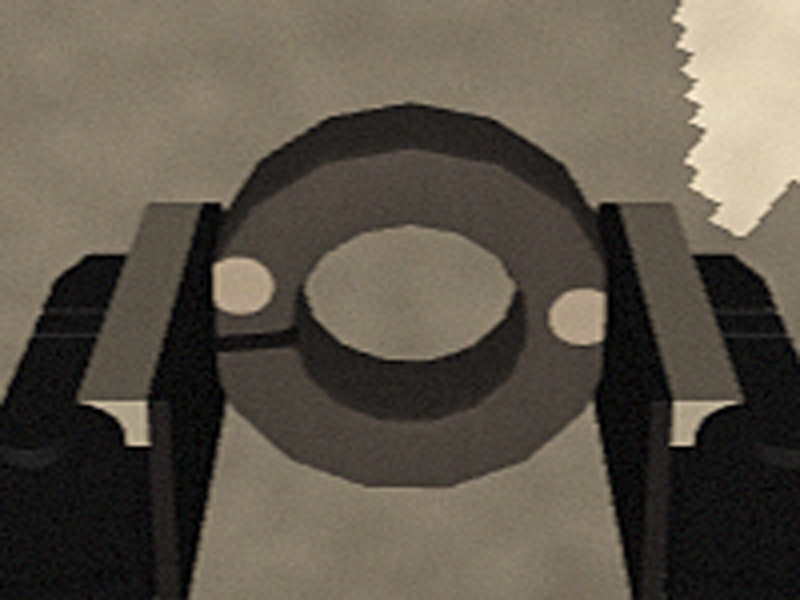

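Request:
apply_moves:
  steps: [0, 0, 0.006, 0, 0, 0, 0.028, 0, 0, 0.018, 0, 0, 0, 0.028, 0, 0, 0.03, 0, 0, 0, 0.028, 0, 0, 0.034, 0, 0, 0, 0.028, 0, 0, 0.032, 0, 0, 0, 0.028, -0.0014, 0.0205, 0, 0, 0, 0, 0.028, -0.0028, 0.0395, 0, 0, 0, 0, 0.028, -0.0028, 0.0395, 0, 0, 0, 0, 0.028, -0.0028, 0.0395, 0, 0, 0, 0, 0.028, -0.0018, 0.0255, 0, 0, 0, 0, 0.028, 0, 0, 0, 0, 0, 0, 0.028, 0, 0, 0, 0, 0, 0, 0.028]

```text
clock: 32.72
ee_pos: [0.4026, -0.2261, 0.1336]
eef_rot: [0.0, 0.878, -0.479, 0.0]
contact_force: [-0.4, -0.4, -0.9]
opening: 0.405
```

Request:
apply_moves:
  steps: [0, 0, -0.005, 0, 0, 0, 0.028, 0, 0, -0.007, 0, 0, 0, 0.028, 0, 0, -0.006, 0, 0, 0, 0.028, 0, 0, -0.003, 0, 0, 0, 0.028, 0, 0, -0.002, 0, 0, 0, 0.028, 0, 0, 0, 0, 0, 0, 0.028, 0, 0, 0, 0, 0, 0, 0.028]

```text
clock: 33.3
ee_pos: [0.4024, -0.2272, 0.1099]
eef_rot: [-0.0, 0.877, -0.48, -0.0]
contact_force: [0.1, 0.1, -1.1]
opening: 0.403
```

```bash
python3 - <<'E'
from wm import *
s,f=wrist("w24"); st(); f["Tt"]=Ttool(s)
cr=f["frame"][250:390,250:400]; cv2.imwrite("pics/w24c.png",cv2.resize(cr,None,fx=5,fy=4.28,interpolation=cv2.INTER_CUBIC))
E
```

```text
t 33.35 pos [ 0.4024 -0.2271  0.1101] psi -57.36 zax [ 0.e+00 -1.e-04 -1.e+00] F [ 0.   0.1 -1.9] op 0.404 q [-0.657  0.449  2.075 -0.     0.617  0.344]
```

View pics/w24c.png

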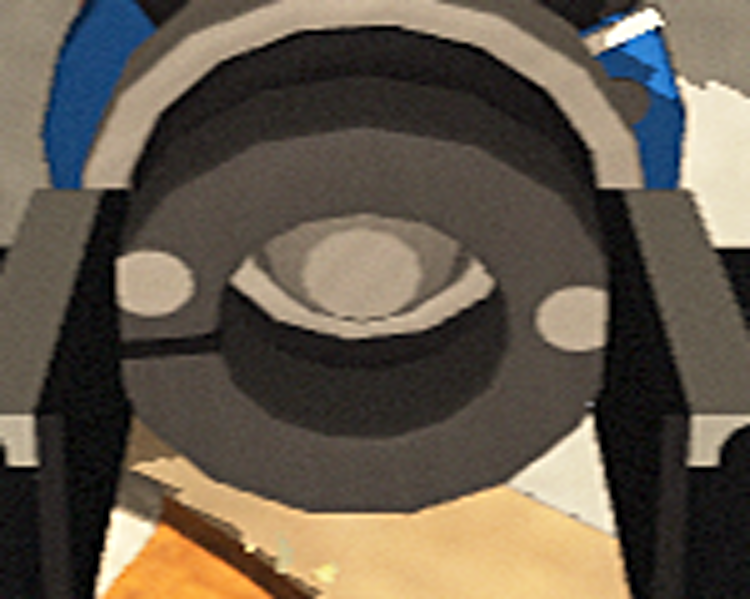

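```bash
python3 - <<'E'
from wm import *
f=load("w24.npz"); z=f["Tt"][2,3]
r=ray_plane(f,250+363/5,250+325.5/4.28,z-.0015+.012); t=ray_plane(f,250+362/5,250+274/4.28,.112)
print("ring",totool(f,r),"tip",t,totool(f,t),"diff",(t-r)[:2])
E
```

```text
ring [ 1.15529534e-04 -4.15831834e-05 -1.05000391e-02] tip [ 0.40253656 -0.22712331  0.112     ] [ 5.99709049e-05 -1.82019482e-04 -2.07821163e-03] diff [8.59794859e-05 1.23816067e-04]
```

Request:
apply_moves:
  steps: [0, 0, -0.002, 0, 0, 0, 0.028, 0, 0, -0.002, 0, 0, 0, 0.028, 0, 0, -0.002, 0, 0, 0, 0.028, 0, 0, -0.001, 0, 0, 0, 0.028, 0, 0, -0.001, 0, 0, 0, 0.028, 0, 0, -0.001, 0, 0, 0, 0.028, 0, 0, 0, 0, 0, 0, 0.028]

```text
clock: 33.93
ee_pos: [0.4024, -0.2269, 0.101]
eef_rot: [0.0, 0.877, -0.48, -0.0]
contact_force: [0.4, -0.3, -1.8]
opening: 0.406
```

Request:
apply_moves:
  steps: [0, 0, -0.0007, 0, 0, 0, 0.028, 0, 0, -0.0006, 0, 0, 0, 0.028, 0, 0, -0.0003, 0, 0, 0, 0.028, 0, 0, 0, 0, 0, 0, 0.028]

```text
clock: 34.27
ee_pos: [0.4024, -0.227, 0.0995]
eef_rot: [0.0, 0.877, -0.48, 0.0]
contact_force: [-0.2, -0.3, -1.2]
opening: 0.406
```

Request:
apply_moves:
  steps: [0, 0, -0.0004, 0, 0, 0, 0.028, 0, 0, -0.0004, 0, 0, 0, 0.028, 0, 0, 0, 0, 0, 0, 0.028]

```text
clock: 34.52
ee_pos: [0.4025, -0.227, 0.0994]
eef_rot: [0.0, 0.877, -0.48, 0.0]
contact_force: [-3.3, 1.8, 10.7]
opening: 0.407
```

The collar made contact at 0.0994 as predicted. Release, retreat upward and aside, then inspect.

Request:
apply_moves:
  steps: [0, 0, 0, 0, 0, 0, 0.056, 0, 0, 0, 0, 0, 0, 0.056, 0, 0, 0, 0, 0, 0, 0.056, 0, 0, 0, 0, 0, 0, 0.056, 0, 0, 0.008, 0, 0, 0, 0.06, 0, 0, 0.022, 0, 0, 0, 0.06, 0, 0, 0.03, 0, 0, 0, 0.06, 0, 0, 0.03, 0, 0, 0, 0.06, 0.004, 0.02, 0.02, 0, 0, 0, 0.06, 0.008, 0.038, 0, 0, 0, 0, 0.06, 0.008, 0.038, 0, 0, 0, 0, 0.06, 0.008, 0.038, 0, 0, 0, 0, 0.06]

```text
clock: 35.52
ee_pos: [0.4304, -0.0917, 0.2097]
eef_rot: [-0.0, 0.877, -0.48, 0.001]
contact_force: [0.7, -0.9, -0.4]
opening: 0.701
```

Request:
apply_moves:
  steps: [0.008, 0.038, 0, 0, 0, 0, 0.06, 0.008, 0.038, 0, 0, 0, 0, 0.06, 0.008, 0.038, 0, 0, 0, 0, 0.06, 0.004, 0.038, 0, 0, 0, 0, 0.06, 0, 0.038, 0, 0, 0, 0, 0.06, 0, 0.02, 0, 0, 0, 0, 0.06, 0, 0, 0, 0, 0, 0, 0.06, 0, 0, 0, 0, 0, 0, 0.06]

```text
clock: 36.18
ee_pos: [0.4582, 0.1179, 0.2091]
eef_rot: [0.0, 0.878, -0.479, 0.0]
contact_force: [0.2, -1.0, 0.9]
opening: 0.703
```

```bash
python3 - <<'E'
from wm import *
from workcell import cams
st()
g=cams.grab_frame("side"); np.savez("s25.npz",**g); cv2.imwrite("pics/s25.png",g["frame"])
u,v=np.round(proj(g,(.4027,-.2272,.06))).astype(int)
cr=g["frame"][v-45:v+35,u-55:u+55]; cv2.imwrite("pics/s25c.png",cv2.resize(cr,None,fx=7,fy=7,interpolation=cv2.INTER_CUBIC))
t=cams.grab_frame("top"); np.savez("t25.npz",**t); cv2.imwrite("pics/t25.png",t["frame"])
P=zmap_pts(dict(t)); sub=P[225:290,175:235]; m=(sub[...,2]>.09)&(sub[...,2]<.13)
print("top z hist",np.round(np.percentile(sub[m][:,2],[5,50,95]),4), np.round(np.median(sub[m],0),4))
E
```

```text
t 36.18 pos [0.4582 0.1179 0.2091] psi -57.21 zax [ 2.e-04 -2.e-04 -1.e+00] F [ 0.2 -1.   0.9] op 0.703 q [ 0.112  0.305  1.947 -0.     0.89   1.111]
top z hist [0.094  0.1065 0.1105] [ 0.399  -0.2308  0.1065]
```

View pics/s25c.png

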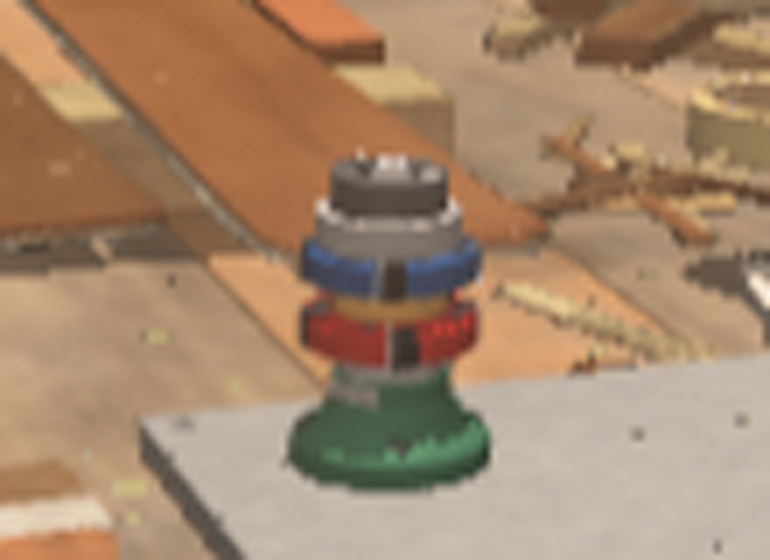

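View pics/t25.png

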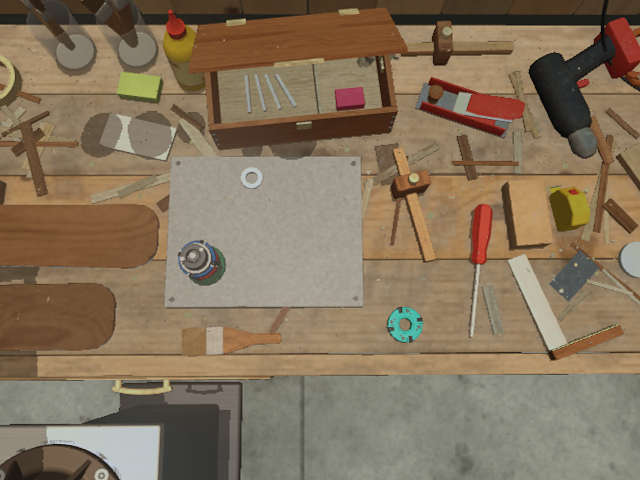

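```bash
python3 - <<'E'
from wm import *
a=load("top0.npz"); b=load("t25.npz")
P=zmap_pts(b); h=cv2.cvtColor(b["frame"],cv2.COLOR_BGR2HSV)
cr=b["frame"][225:295,170:240]; cv2.imwrite("pics/t25c.png",cv2.resize(cr,None,fx=8.5,fy=8.5,interpolation=cv2.INTER_CUBIC))
sub=P[225:290,175:235]; z=sub[...,2]
for lo,hi,n in ((.1,.1125,"collar/spindle top"),(.09,.1,"bearing top"),(.08,.0885,"blue top")):
    m=(z>lo)&(z<hi); print(n,m.sum(),np.round(np.median(sub[m],0),4))
H,e=np.histogram(z[(z>.08)&(z<.12)],bins=np.arange(.08,.12,.002)); print(dict(zip(np.round(e[:-1],3).tolist(),H.tolist())))
d=np.abs(a["frame"].astype(int)-b["frame"].astype(int)).max(-1)
for n,(u0,v0,u1,v1) in dict(thin=(236,162,268,193),brush=(180,322,285,358),gauge=(385,145,440,265),turq=(385,304,427,345)).items():
    print(n,"changed px >25:",int((d[v0:v1,u0:u1]>25).sum()),"of",(u1-u0)*(v1-v0))
E
```

```text
collar/spindle top 498 [ 0.4016 -0.2283  0.1081]
bearing top 271 [ 0.393  -0.2377  0.0959]
blue top 322 [ 0.3965 -0.2373  0.0844]
{0.08: 26, 0.082: 100, 0.084: 146, 0.086: 49, 0.088: 6, 0.09: 9, 0.092: 30, 0.094: 106, 0.096: 90, 0.098: 36, 0.1: 24, 0.102: 18, 0.104: 46, 0.106: 151, 0.108: 197, 0.11: 60, 0.112: 6, 0.114: 0, 0.116: 0}
thin changed px >25: 0 of 992
brush changed px >25: 0 of 3780
gauge changed px >25: 0 of 6600
turq changed px >25: 0 of 1722
```

View pics/t25c.png

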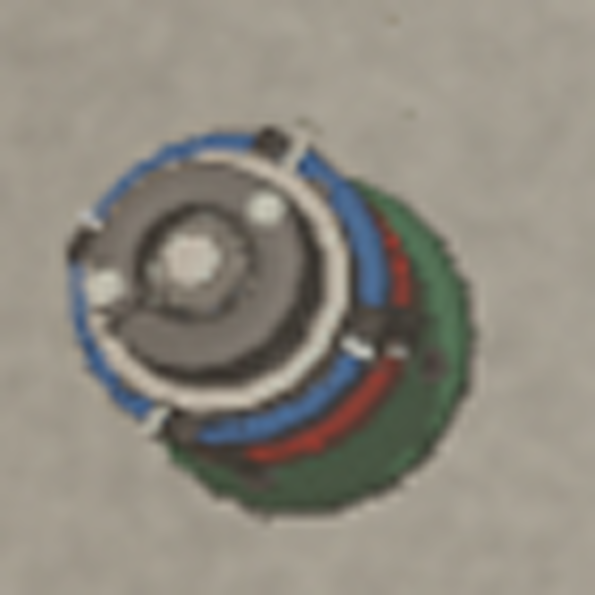

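All heights agree with a fully seated stack: blue, bearing and collar tops read 0.0844, 0.0959 and 0.1081, against 0.086, 0.098 and 0.110, with the camera reading about 1.4 mm low on the board too. The things to be left show no changed pixels, so I'll hand it in.

```bash
python3 - <<'E'
from workcell import workorder, ctrl
print(workorder.job_done()); print(ctrl.get_state()["clock"])
E
```

```text
the job is handed in; nothing more can be done
None
the job is handed in; nothing more can be done
```

I built the stack on the spindle in the order asked: red cutter, brass spacer, blue cutter, bearing and black collar. I then handed the job in at about 36 s on the clock.

- **Lowering:** each part was gripped, checked in the wrist camera with the spindle tip just inside its bore, and lowered until contact was felt. The centres were within 0.8 mm, against 1.75 mm of play. Contact was 10–16 N each time, and the tool was within 0.1 mm of the predicted height.
- **Final checks:** the side and top pictures show the stack level and in order. Depth readings put the blue, bearing and collar tops at 84.4, 95.9 and 108.1 mm. Adding the camera's 1.4 mm low reading on the board brings them within about 0.6 mm of the nominal 86, 98 and 110 mm.
- **Left alone:** the thin silver spacer, brush, marking gauge and turquoise look-alike showed no changed pixels between the first and last top pictures. The arm was clear of everything when I handed in.
- **Disagreements:** the top camera placed the parts about 2 mm off from where the gripper found them. I went by the wrist camera and the gripper readings instead. One of the colour-outline fits was also about 1 mm noisy, so I used bore and hub centres. No check failed.

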